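Fetch the doming block from behind the tools

ROBOT

A 7-joint arm with a two-finger parallel gripper is mounted at the origin on the work surface. World frame = base frame: x ahead of the robot, y to its left, z up, the work surface at z = 0. Lengths are in mm, angles in rad, forces in N, time in s.
With the tool pointing down it reaches from about 425 to 950 mm from the base axis. Payload 16.7 kg.
Tool frame: the origin (TCP) lies at the very end of the fingers, on their centre line; the grasp point (between the pads) lies 19 mm behind it; z points along the fingers, y is the line along which they close (so a half turn about z gives the same grasp; the last joint's range is limited). The gripper opens to 94 mm and grips with 3 to 60 N. Pads are 16 mm wide; open, the fingers measure 119 mm over their backs; the gripper's body (75 mm by 177 mm) begins 78 mm behind the grasp point.
Start: joints at [1.147, 0.426, 0.074, 1.606, -0.034, 1.111, -0.067], TCP at [182.485, -649.825, 184.767] pointing down, gripper open.
Joint ranges: [-2.85, 2.85], [-0.5, 2.14], [-1.23, 1.37], [0.21, 2.46], [-1.02, 4.16], [0.16, 2.05], [-2.73, 2.73]. Speed limits (rad/s): [1.89, 1.89, 2.39, 2.39, 3.01, 3.01, 3.01].

INTERFACE

Orientations are given as a rotation vector (axis times angle).
In Python, from plant import r gives the robot as it stands. The module is installed in compiled form; this text tells all that it offers.
- The arm moves only by the tool play_rows, never from a script. Its argument "increments" is a list of rows, each a list of 3 entries, a list of its own where there are three numbers: the shift along the tool's x, y, z in units of 40 mm (1.0 is 40 mm), then the turn, a rotation vector about the tool's x, y, z in units of 180 degrees (1.0 is 180 degrees), then the opening, from 0 (shut) to 1 (fully open). In form: [[[x, y, z], [ax, ay, az], jaw], ...]. A call has 1 to 10 rows; each row shifts and turns the commanded pose from where the row before left it, along the tool's axes as they then stand; what a row does not reach is not made up. A row lasts 1/8 s, in which the tool goes at most 62.5 mm and 10.7 degrees, less where a joint would pass 70% of its speed; a pose out of reach is approached as far as the arm can. A call with a number of a shift or a turn outside -1 to 1 is refused whole. A call with a gripper value outside its range is refused whole. The fingers move at their own pace and stop on an object; "grip_force" is the grip in N (left out, the last holds). Time passes only in rows, so rows that do not move let the fingers close. It gives the time, the measured TCP pose, the force, the opening and the grip force at its end, in the units of the state.
- r.sense(): the state, without advancing time (a new reading comes with each control period).
- r.get_image(name): name is "scene" or "top"; returns the picture (420x560x3 uint8, red, green, blue); there is no depth.
- r.camera_model(name): a dict with "intrinsics" (3x3 intrinsics, pixels), "pose" (4x4, takes a point from camera to world coordinates). Camera axes: x right, y up, looking along -z (the intrinsics and any distortion apply to the point x, -y, -z); pixel columns grow to the right and rows downward; lengths in mm; the calibration is good to about 2 mm. A picture is of the moment at which its call begins. camera_model takes no time and is no camera call.
- r.finish_job(): hands the job in; it is judged then, once.
Trained networks look in the newest picture that a camera, given by its name, has taken for a name from the list of things; names that differ only in an ending like _2 or _b are one class to them, and where a whole thing is asked for, a point or a joint stands for the part that bears it (a point fixed in the world has none). Each returns a list of dicts, best first, with "score" (0 to 1); they miss things now and then, are a little off and sometimes report something else, mostly with a low value. They report only what shows in the picture. A call takes as long as a camera call.
- r.masks_of(camera, label): "region" (420x560 bool, what is visible of it) and "rect" ([left, top, right, bottom] in pixels, round what is visible of it).
The state is a dict: "time_s": time; "q": joint angles; "joint_velocities": joint speeds; "tau": joint torques, N m; "eef_pos": TCP position; "orientation": TCP orientation; "contact_force": force on the tool from outside, world axes, zero at the start; "ft_torque": the same for the moment, N m; "finger_gap": finger opening in mm; "grip_force": force on a finger pad.
Only numpy, scipy, OpenCV 4.12 (cv2) and the standard library are available. Lean on these libraries where they do the work, as an engineer would, in place of code of your own. Each camera call takes 0.05 s, during which the arm holds its last target. There are 200 camera calls.

TASK

Get the steel doming block out from the back of the jeweller's storage board: first stand the canister, the stepped mandrel and the punch holder upright in the side tray, leaving the block where it is, and only then set the block, hollows up, in the middle of the round rubber pad. Then put the canister, mandrel and punch holder back upright on the board, each on the spot where it stood at the start. Set things down rather than dropping them, tip nothing over, and leave the bowl, mug and hammer where they are.

Things in the scene. Friction and masses are not known exactly. Their poses are not given: they have to be found in the camera images.
- storage_board: Fixed wooden board, 150 (x) x 180 (y) x 10 mm; fence at its far edge, near face at x = 61, 30 mm above the board's top. The doming block stands at (30, 0) mm; three cork spots (flush discs, 52 mm across) at (30, 50), (30, -50), (-24, 0) mm bear the three tall things, which on which varies, within 4 mm of centre. Origin: centre of underside; x towards the fence, z up.
- side_tray: Fixed shallow empty tray of light wood to one side, 230 (x) x 130 (y) x 14 mm high, walls and floor 5 mm thick. Origin: centre of its underside; x along its length, z up.
- pad: Fixed round black rubber pad, 100 mm across, 12 mm thick, flat. Origin: centre of its underside; z up.
- doming_block: Loose low steel doming block, 44 (x) x 36 (y) x 26 mm high, round hollows in its upper face, about 0.3 kg; stands on the storage board's top with its x and y along the board's to 0.03 rad. Origin: centre of its underside; z up.
- canister: Loose closed round aluminium canister with a lid, 48 mm across, 88 mm tall, plain sides, about 0.16 kg; stands upright. Origin: centre of its underside; z up.
- mandrel: Loose stepped steel mandrel, stands upright: foot 48 mm across and 10 mm high, then a round shaft 32 mm across up to 42 mm, then 24 mm across up to its top at 98 mm; about 0.32 kg. Origin: centre of its underside; z up.
- punch_block: Loose upright square dark-wood punch holder, 44 x 44 x 86 mm tall, with the heads of nine steel punches showing 6 mm above its top; about 0.2 kg; square to the board to 0.08 rad. Origin: centre of its underside; x and y across its flat sides, z up.
- bowl: Bystander: small white bowl, 90 mm across, 40 mm high, beyond the work. Origin: centre of its underside; z up.
- mug: Bystander: blue mug, 76 mm across, 85 mm high, handle at its +y. Origin: centre of its underside; z up.
- hammer: Bystander: hammer lying on the bench beyond the work, 200 mm long. Origin: under its middle; x along it, towards the head.

How it is judged (in metres and radians):
On the way, in this order (a step that is already met when the one before it is completed fails the run):
1. canister, mandrel and punch holder all stand released in the side tray, the doming block still in its place (x of canister in the frame of side_tray between -0.11 and 0.11 m and y of canister in the frame of side_tray between -0.06 and 0.06 m and z of each of canister, mandrel, punch_block in the frame of side_tray below 0.013 m and angle between each of canister, mandrel, punch_block's own z axis and vertical below 0.15 rad and x of mandrel in the frame of side_tray between -0.11 and 0.11 m and y of mandrel in the frame of side_tray between -0.06 and 0.06 m and x of punch_block in the frame of side_tray between -0.11 and 0.11 m and y of punch_block in the frame of side_tray between -0.06 and 0.06 m and linear speed of each of canister, mandrel, punch_block below 0.03 m/s and contact force between each of canister, mandrel, punch_block and the fingers below 0.1 N and distance of doming_block from where it was at the start of the episode below 0.015 m), for 0.2 s.
2. the doming block rests released in the middle of the pad while the three others still stand in the tray (horizontal distance between doming_block and pad below 0.015 m and z of doming_block in the frame of pad below 0.016 m and angle between doming_block's own z axis and vertical below 0.1 rad and linear speed of doming_block below 0.03 m/s and contact force between doming_block and the fingers below 0.1 N and x of canister in the frame of side_tray between -0.11 and 0.11 m and y of canister in the frame of side_tray between -0.06 and 0.06 m and z of each of canister, mandrel, punch_block in the frame of side_tray below 0.013 m and angle between each of canister, mandrel, punch_block's own z axis and vertical below 0.15 rad and x of mandrel in the frame of side_tray between -0.11 and 0.11 m and y of mandrel in the frame of side_tray between -0.06 and 0.06 m and x of punch_block in the frame of side_tray between -0.11 and 0.11 m and y of punch_block in the frame of side_tray between -0.06 and 0.06 m), for 0.2 s.
At the end, for the whole second after the job is handed in: The doming block rests on the pad, hollows up, its centre within 15 mm of the pad's; the canister, mandrel and punch holder each stand upright on the board within 15 mm of where they stood at the start; all released and at rest (horizontal distance between doming_block and pad below 0.015 m and z of doming_block in the frame of pad below 0.016 m and angle between each of doming_block, canister, mandrel, punch_block's own z axis and vertical below 0.1 rad and linear speed of each of doming_block, canister, mandrel, punch_block below 0.03 m/s and contact force between each of doming_block, canister, mandrel, punch_block and the fingers below 0.1 N and distance of each of canister, mandrel, punch_block from where it was at the start of the episode below 0.015 m); the robot touches nothing.
It fails at once if a bystander (bowl, mug, hammer) is moved more than 20 mm (distance of any of bowl, mug, hammer from where it was at the start of the episode above 0.02 m).
It fails at once if one of the four things is tipped over (more than 0.7 rad) (angle between any of canister, mandrel, punch_block, doming_block's own z axis and vertical above 0.7 rad).
It fails at once if one of the four things is dropped (falls free of the fingers faster than 0.8 m/s, some 35 mm) ((linear speed of canister above 0.8 m/s and contact force between canister and the fingers below 0.05 N) or (linear speed of mandrel above 0.8 m/s and contact force between mandrel and the fingers below 0.05 N) or (linear speed of punch_block above 0.8 m/s and contact force between punch_block and the fingers below 0.05 N) or (linear speed of doming_block above 0.8 m/s and contact force between doming_block and the fingers below 0.05 N)).
It also fails if it takes over 144 s, if anything falls off the work surface, if the arm or the gripper's body presses on something with over 40 N, if the wrist force passes 120 N, or if a joint passes its speed limit or range.

## Working session

There is one attempt and no reset: what is moved stays moved. The work goes in short steps, Python scripts to look and compute and a tool call to move; the robot and the scene stay as the last step left them, time stands still between calls to the robot, and variables do not carry over. Pictures are saved under pics/ and viewed, at most 14 in all, crops included, and the job is handed in when it is done.

Besides the shell and the picture viewer there is one more tool, called after "Request:" as name(argument=value, ...), one argument or row to a line, values as JSON. play_rows: Moves the arm, as the interface text tells. Shifts and turns lie within -1 to 1; 1 stands for 40 mm of shift or 180 degrees of turn. Its arguments: {"type":"object","properties":{"increments":{"type":"array","items":{"type":"array"}},"grip_force":{"type":"number"}},"required":["increments"]}

```bash
mkdir -p pics; cat > h.py <<'E'
import numpy as np, cv2
from plant import r
def snap(n,f):
    im=r.get_image(n); cv2.imwrite(f'pics/{f}.png',im[:,:,::-1]); return im
def proj(n,P):
    c=r.camera_model(n);K=np.array(c['intrinsics']);T=np.array(c['pose'])
    p=(np.c_[np.atleast_2d(P),np.ones(len(np.atleast_2d(P)))]@np.linalg.inv(T).T)[:,:3]
    q=np.c_[p[:,0],-p[:,1],-p[:,2]]@K.T
    return q[:,:2]/q[:,2:]
def ray(n,uv,z):
    c=r.camera_model(n);K=np.array(c['intrinsics']);T=np.array(c['pose'])
    d=np.linalg.inv(K)@[uv[0],uv[1],1]; d=T[:3,:3]@[d[0],-d[1],-d[2]]; o=T[:3,3]
    return o+d*(z-o[2])/d[2]
E
python3 - <<'E'
from h import *
for n in('scene','top'):
    snap(n,n+'0'); print(n,{k:np.round(v,2).tolist() for k,v in r.camera_model(n).items()})
    for l in 'storage_board side_tray pad doming_block canister mandrel punch_block bowl mug hammer'.split():
        for m in r.masks_of(n,l)[:2]:
            ys,xs=np.nonzero(m['region']); print(l,round(m['score'],2),m['rect'],len(xs),xs.mean().round(1),ys.mean().round(1), ray(n,(xs.mean(),ys.mean()),0).round(0))
print(r.sense())
E
```

```text
scene {'intrinsics': [[511.68, 0.0, 280.09], [0.0, 511.68, 211.33], [0.0, 0.0, 1.0]], 'pose': [[0.45, -0.67, 0.59, 1287.36], [0.89, 0.33, -0.31, -343.89], [0.01, 0.66, 0.75, 872.24], [0.0, 0.0, 0.0, 1.0]]}
storage_board 0.89 [224.3, 177.0, 309.2, 229.5] 1674 263.2 211.2 [581. -21.  -0.]
side_tray 0.59 [325.1, 112.6, 419.5, 184.2] 3347 371.8 148.1 [506. 324.   0.]
pad 0.59 [98.8, 216.6, 141.0, 255.6] 1406 120.4 235.0 [ 508. -330.    0.]
doming_block 0.51 [261.2, 189.9, 274.3, 210.7] 275 266.6 200.9 [555.   0.   0.]
canister 0.63 [231.0, 180.0, 257.6, 213.4] 842 243.5 194.9 [514. -40.   0.]
canister 0.26 [294.7, 242.5, 335.6, 283.3] 1317 315.9 262.2 [759.  18.   0.]
mandrel 0.64 [253.8, 155.3, 266.8, 196.7] 447 261.4 176.0 [475.  25.   0.]
punch_block 0.59 [276.1, 169.7, 306.5, 209.9] 880 288.6 187.4 [539.  66.   0.]
bowl 0.84 [291.6, 242.1, 336.6, 281.6] 1353 316.1 261.7 [758.  19.   0.]
mug 0.79 [178.5, 257.9, 231.9, 316.7] 2245 203.7 289.0 [ 718. -217.    0.]
mug 0.29 [99.1, 217.0, 145.3, 255.6] 1421 120.2 234.9 [ 508. -331.    0.]
hammer 0.86 [361.1, 194.3, 445.3, 245.4] 1272 405.5
[... 922 characters left out ...]
1.1, 'q': array([ 1.14749072,  0.42611681,  0.07393918,  1.60600728, -0.03411751,
        1.11077233, -0.06711   ]), 'joint_velocities': array([-0.00176408, -0.00117884, -0.00063384, -0.00095296, -0.00066836,
        0.00013027,  0.0002924 ]), 'tau': array([ 1.44271162e-03, -9.35522246e+01,  3.66339639e+00, -4.54528499e+01,
       -4.91000328e-02,  1.32748391e-02,  5.87624618e-05]), 'eef_pos': array([ 182.47327817, -649.83366544,  184.75352298]), 'orientation': array([-3.11217356e+00, -4.28570413e-01, -3.23914292e-05]), 'contact_force': array([1.04895025, 0.04150295, 0.72440969]), 'ft_torque': array([-0.03840486, -0.00433375, -0.03808191]), 'grip_force': 0.0, 'finger_gap': 94.43506950803487}
```

```bash
python3 -c "
import cv2
a=cv2.imread('pics/scene0.png')[130:300,90:430];cv2.imwrite('pics/s1.png',cv2.resize(a,(800,400),interpolation=2))
a=cv2.imread('pics/top0.png')[180:290,210:350];cv2.imwrite('pics/t1.png',cv2.resize(a,(763,600),interpolation=2))
"
```

```text
(no output)
```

View pics/s1.png

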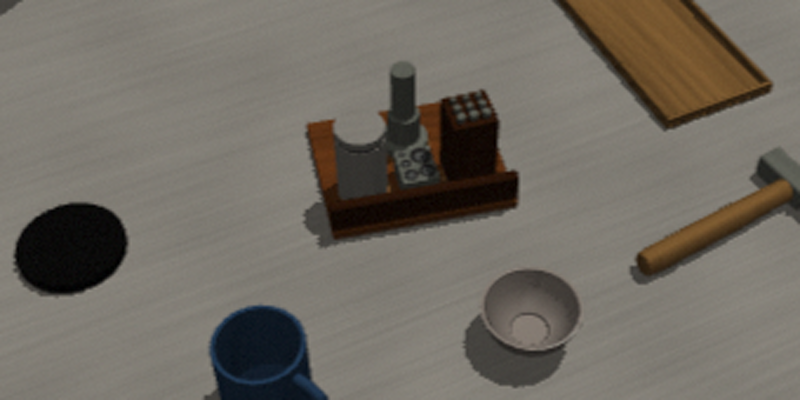

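View pics/t1.png

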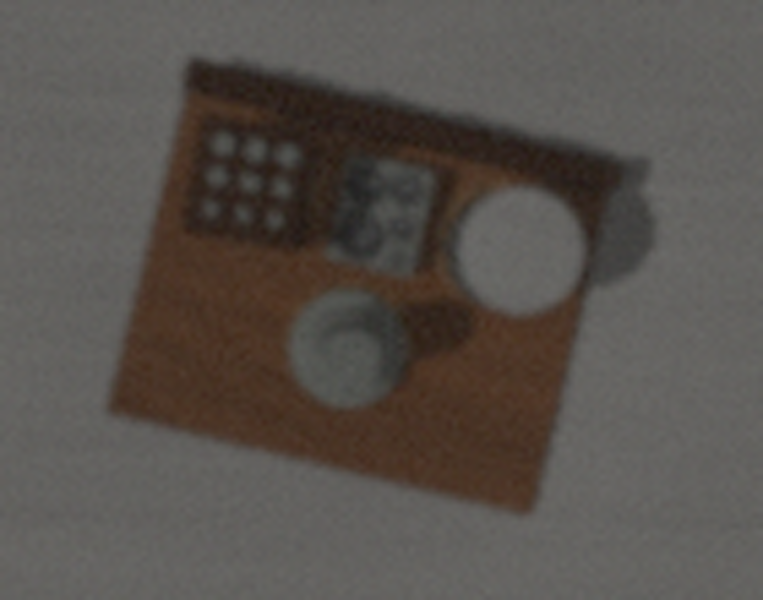

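View pics/top0.png

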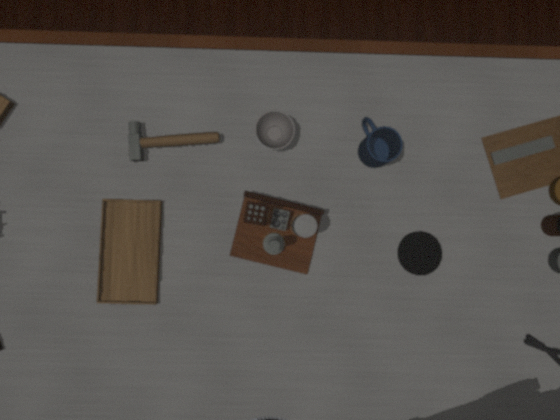

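The pictures show the punch holder on the +y spot, the canister on the -y spot and the mandrel on the front spot. In the top crop the tops sit at about (247,180), (520,250) and (355,352), and the block at (385,215). Next I convert these to positions.

```bash
cat > m.py <<'E'
from h import *
s=763/140
def t(u,v,z): return ray('top',(210+(u+.5)/s-.5,180+(v+.5)/s-.5),z)[:2]
s2=800/340
def sc(u,v,z): return ray('scene',(90+(u+.5)/s2-.5,130+(v+.5)/s2-.5),z)[:2]
FL,FR,BL,BR=t(110,410,10),t(533,512,10),t(190,62,40),t(648,160,40)
e=FL-FR; yaw=np.arctan2(-e[0],e[1]); R=np.array([[np.cos(yaw),-np.sin(yaw)],[np.sin(yaw),np.cos(yaw)]])
c=(FL+FR)/2+R@[75,0]
print('yaw',yaw,'len',np.hypot(*e),'c',c,'scene FL',sc(308,124,10),t(110,410,10),'FL pred',c+R@[-75,90])
for n,p in dict(can=t(520,250,98),can_s=sc(360,130,98),man=t(355,352,108),foot=t(347,348,20),man_s=sc(402,70,108),pun=t(249,181,102),pun_s=sc(471,106,102),dom=t(384,216,36),dom_s=sc(416,162,36)).items():
    print(n,p.round(1),(R.T@(p-c)).round(1))
for z,p in (((30,50)),((0,0))):pass
for n in ((30,50),(30,-50),(-24,0),(30,0)): print(n,(c+R@n).round(1))
# tray, pad from masks
for cam in('top','scene'):
    r.get_image(cam)
    for l,z in(('side_tray',14),('pad',12)):
        m=max(r.masks_of(cam,l),key=lambda m:m['score'])['region'].astype(np.uint8)
        k=cv2.findContours(m,0,1)[0];k=max(k,key=cv2.contourArea)[:,0]
        W=np.array([ray(cam,p,z)[:2] for p in k]).astype(np.float32)
        print(cam,l,cv2.minAreaRect(W))
E
python3 m.py
```

```text
yaw -0.2157927063738938 len 177.98098403327774 c [552.68259878  -6.15033798] scene FL [462.38893443 -76.09174369] [498.47688218  96.83533072] FL pred [498.69303986  97.82142515]
can [567.  -61.6] [ 25.8 -51.1]
can_s [574.  -64.2] [ 33.2 -52.1]
man [528.6  -1.2] [-24.6  -0.3]
foot [526.1   0.7] [-27.4   1. ]
man_s [528.2  -0.8] [-25.1  -0.1]
pun [590.1  39. ] [26.9 52.1]
pun_s [593.5  38.2] [30.3 52.1]
dom [579.6 -12.8] [27.7 -0.7]
dom_s [579.  -11.1] [26.8  0.8]
(30, 50) [592.7  36.3]
(30, -50) [571.3 -61.4]
(-24, 0) [529.2  -1. ]
(30, 0) [582.  -12.6]
top side_tray ((502.1958312988281, 318.1913146972656), (133.36090087890625, 229.41964721679688), 89.59921264648438)
top pad ((510.0578308105469, -327.52801513671875), (96.12814331054688, 100.1937026977539), 1.0523351430892944)
scene side_tray ((508.9332275390625, 314.29052734375), (138.7813720703125, 242.16650390625), 88.71783447265625)
scene pad ((518.2015991210938, -330.54248046875), (104.00446319580078, 95.5277328491211), 17.05037498474121)
```

Request:
play_rows(
  increments=[
    [[0,0,0],[0,0,0.0515],1],
    [[0,0,0],[0,0,0.0515],1],
    [[0,0,0],[0,0,0.0515],1],
    [[0.3,-0.8,0],[0,0,0],1],
    [[0.3,-0.8,0],[0,0,0],1],
    [[0.3,-0.8,0],[0,0,0],1],
    [[0.3,-0.8,0],[0,0,0],1],
    [[0.3,-0.8,0],[0,0,0],1],
    [[0,0,0],[0,0,0],1],
  ],
  grip_force=30,
)

```text
time_s: 2.52
eef_pos: [276.6, -504.2, 185.1]
orientation: [-3.124, 0.326, -0.001]
contact_force: [0.7, 0.3, -0.0]
finger_gap: 93.9
grip_force: 0.0
```

```bash
cat > g.py <<'E'
import sys
from h import *
from scipy.spatial.transform import Rotation as Ro
s=r.sense(); p=s['eef_pos'];R=Ro.from_rotvec(s['orientation']).as_matrix()
print('t',s['time_s'],p.round(1),'yaw',np.arctan2(R[1,0],R[0,0]).round(4),'tilt',R[:2,2].round(4),'q',s['q'].round(2),'gap',round(s['finger_gap'],1))
a=list(map(float,sys.argv[1:]))
for i in range(0,len(a),3):
    d=np.array(a[i:i+3])-p; print('to',a[i:i+3],'units',(R.T@d/40).round(3)); p=np.array(a[i:i+3])
E
python3 g.py 570 -63 185
```

```text
t 2.525 [ 276.6 -504.2  185.1] yaw -0.2082 tilt [0.0008 0.0003] q [ 0.86  0.26  0.11  1.84 -0.04  1.04 -0.79] gap 93.9
to [570.0, -63.0, 185.0] units [ 4.8980e+00 -1.2308e+01  1.1000e-02]
```

Request:
play_rows(
  increments=[
    [[0.35,-0.88,0],[0,0,0],1],
    [[0.35,-0.88,0],[0,0,0],1],
    [[0.35,-0.88,0],[0,0,0],1],
    [[0.35,-0.88,0],[0,0,0],1],
    [[0.35,-0.88,0],[0,0,0],1],
    [[0.35,-0.88,0],[0,0,0],1],
    [[0.35,-0.88,0],[0,0,0],1],
    [[0.35,-0.88,0],[0,0,0],1],
    [[0.35,-0.88,0],[0,0,0],1],
    [[0.35,-0.88,0],[0,0,0],1],
  ],
)

```text
time_s: 3.78
eef_pos: [486.3, -191.2, 185.0]
orientation: [3.124, -0.334, 0.001]
contact_force: [1.4, -0.8, 0.2]
finger_gap: 94.3
grip_force: 0.0
```

Request:
play_rows(
  increments=[
    [[0.35,-0.88,0],[0,0,0],1],
    [[0.35,-0.88,0],[0,0,0],1],
    [[0.35,-0.88,0],[0,0,0],1],
    [[0.35,-0.87,0],[0,0,0],1],
    [[0,0,0.5],[0,0,0],1],
    [[0,0,0.5],[0,0,0],1],
    [[0,0,0],[0,0,0],1],
  ],
)

```text
time_s: 4.65
eef_pos: [569.1, -66.6, 143.6]
orientation: [3.124, -0.333, -0.004]
contact_force: [0.6, -0.3, -0.7]
finger_gap: 94.2
grip_force: 0.0
```

```bash
python3 g.py 570 -63 48; python3 - <<'E'
from h import *
im=r.get_image('top');im2=r.get_image('scene')
a=cv2.resize(im[150:290,200:400],(400,280),interpolation=2);b=cv2.resize(im2[130:270,200:400],(400,280),interpolation=2)
cv2.imwrite('pics/a2.png',np.hstack([a,b])[:,:,::-1])
E
```

```text
t 4.65 [569.1 -66.6 143.6] yaw -0.2124 tilt [-0.0024  0.0001] q [ 0.18  0.31 -0.21  1.87  0.08  0.97 -1.85] gap 94.2
to [570.0, -63.0, 48.0] units [ 0.008 -0.093  2.39 ]
```

View pics/a2.png

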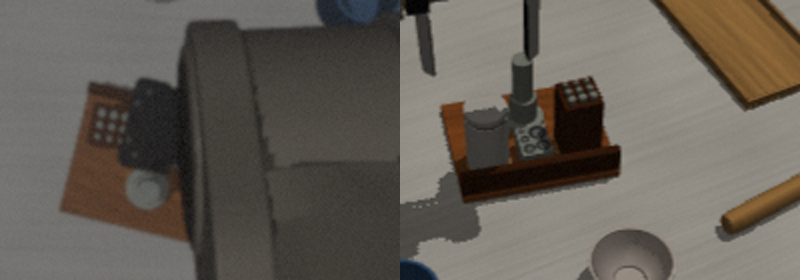

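The picture shows the fingers straddling the canister lid (right panel, about (486,110)), so I descend and grip.

Request:
play_rows(
  increments=[
    [[0,-0.09,0.6],[0,0,0],1],
    [[0,0,0.7],[0,0,0],1],
    [[0,0,0.7],[0,0,0],1],
    [[0,0,0.4],[0,0,0],1],
    [[0,0,0],[0,0,0],1],
    [[0,0,0],[0,0,0],0.3],
    [[0,0,0],[0,0,0],0.3],
    [[0,0,0],[0,0,0],0.3],
    [[0,0,0],[0,0,0],0.3],
  ],
  grip_force=25,
)

```text
time_s: 5.88
eef_pos: [570.7, -62.2, 49.1]
orientation: [-3.124, 0.332, -0.001]
contact_force: [0.2, -0.6, -0.2]
finger_gap: 57.4
grip_force: 0.0
```

```bash
python3 g.py; python3 -c "
from h import *
print(r.sense()['grip_force'],r.sense()['contact_force'])"
```

```text
t 5.875 [570.7 -62.2  49.1] yaw -0.2116 tilt [0.0003 0.    ] q [ 0.16  0.43 -0.2   1.94  0.12  0.78 -1.89] gap 57.4
0.0 [ 0.17161989 -0.62137608 -0.17934397]
```

Request:
play_rows(
  increments=[
    [[0,0,0],[0,0,0],0.3],
    [[0,0,0],[0,0,0],0.3],
    [[0,0,0],[0,0,0],0.3],
    [[0,0,-0.3],[0,0,0],0.3],
    [[0,0,-0.7],[0,0,0],0.3],
    [[0,0,-0.7],[0,0,0],0.3],
    [[0,0,-0.7],[0,0,-0.034],0.3],
    [[0,0,-0.6],[0,0,-0.034],0.3],
    [[0,0,0],[0,0,0],0.3],
  ],
)

```text
time_s: 7.0
eef_pos: [571.6, -62.3, 171.0]
orientation: [3.141, 0.003, 0.005]
contact_force: [0.5, 0.6, -1.7]
finger_gap: 47.7
grip_force: 24.9
```

```bash
python3 g.py 430 317 169 430 317 47; python3 -c "
from h import *
print(r.sense()['grip_force'],r.sense()['contact_force'])"
```

```text
t 7.0 [571.6 -62.3 171. ] yaw 0.0019 tilt [ 0.0034 -0.0002] q [ 0.21  0.29 -0.26  1.84  0.09  1.02 -1.65] gap 47.7
to [430.0, 317.0, 169.0] units [-3.522 -9.489  0.037]
to [430.0, 317.0, 47.0] units [-0.011 -0.     3.05 ]
24.94854290103831 [ 0.51793441  0.6260489  -1.67090933]
```

Request:
play_rows(
  increments=[
    [[-0.2,-0.5,0],[0,0,0],0.3],
    [[-0.33,-0.9,0],[0,0,0],0.3],
    [[-0.33,-0.9,0],[0,0,0],0.3],
    [[-0.33,-0.9,0],[0,0,0],0.3],
    [[-0.33,-0.9,0],[0,0,0],0.3],
    [[-0.33,-0.9,0],[0,0,0],0.3],
    [[-0.33,-0.9,0],[0,0,0],0.3],
    [[-0.33,-0.9,0],[0,0,0],0.3],
    [[-0.33,-0.9,0],[0,0,0],0.3],
    [[-0.33,-0.9,0],[0,0,0],0.3],
  ],
)

```text
time_s: 8.25
eef_pos: [441.1, 282.9, 168.0]
orientation: [3.141, 0.002, -0.002]
contact_force: [0.5, -0.2, -1.8]
finger_gap: 47.6
grip_force: 24.9
```

Request:
play_rows(
  increments=[
    [[-0.33,-0.89,0],[0,0,0],0.3],
    [[0,0,0.4],[0,0,0],0.3],
    [[0,0,0.7],[0,0,0],0.3],
    [[0,0,0.7],[0,0,0],0.3],
    [[0,0,0.7],[0,0,0],0.3],
    [[0,0,0.3],[0,0,0],0.3],
    [[0,0,0.15],[0,0,0],0.3],
    [[0,0,0],[0,0,0],0.3],
  ],
)

```text
time_s: 9.25
eef_pos: [429.8, 317.1, 51.0]
orientation: [-3.142, -0.003, -0.0]
contact_force: [-0.5, 0.8, -1.4]
finger_gap: 47.9
grip_force: 24.9
```

```bash
python3 g.py 430 317 44; python3 -c "
from h import *
print(r.sense()['grip_force'],r.sense()['contact_force'])"
```

```text
t 9.25 [429.8 317.1  51. ] yaw 0.0017 tilt [0.     0.0001] q [-0.38  0.4  -0.46  2.02  0.25  0.78 -2.55] gap 47.9
to [430.0, 317.0, 44.0] units [0.005 0.003 0.175]
24.949338455189718 [-0.45523359  0.75231998 -1.35582454]
```

Request:
play_rows(
  increments=[
    [[0,0,0.13],[0,0,0],0.3],
    [[0,0,0.03],[0,0,0],0.3],
    [[0,0,0.02],[0,0,0],0.3],
    [[0,0,0],[0,0,0],0.3],
  ],
)

```text
time_s: 9.75
eef_pos: [430.0, 317.1, 43.8]
orientation: [-3.141, -0.003, -0.0]
contact_force: [0.4, -0.1, 0.7]
finger_gap: 47.8
grip_force: 25.0
```

Request:
play_rows(
  increments=[
    [[0,0,0],[0,0,0],0.8],
    [[0,0,0],[0,0,0],0.8],
    [[0,0,0],[0,0,0],0.8],
    [[0,0,-0.3],[0,0,0],0.8],
    [[0,0,-0.8],[0,0,0],0.8],
    [[0,0,-0.8],[0,0,0.034],0.8],
    [[0,0,-0.8],[0,0,0.034],0.8],
    [[0,0,0],[0,0,0],0.8],
  ],
)

```text
time_s: 10.75
eef_pos: [430.9, 318.2, 154.7]
orientation: [-3.121, 0.333, -0.006]
contact_force: [0.1, 0.5, 0.1]
finger_gap: 75.4
grip_force: 0.0
```

```bash
python3 g.py 528.5 -0.5 152 528.5 -0.5 72; python3 - <<'E'
from h import *
im2=snap('scene','a3x')
for l in('canister','mandrel','punch_block'):
  for m in r.masks_of('scene',l)[:2]: print(l,m['score'],m['rect'])
E
```

```text
t 10.75 [430.9 318.2 154.7] yaw -0.2126 tilt [0.0039 0.0026] q [-0.37  0.26 -0.45  1.93  0.14  0.98 -2.67] gap 75.4
to [528.5, -0.5, 152.0] units [4.066 7.273 0.056]
to [528.5, -0.5, 72.0] units [-0.007  0.007  2.   ]
canister 0.86 [344.8, 101.3, 369.7, 134.5]
mandrel 0.76 [251.5, 157.4, 269.0, 197.3]
punch_block 0.9 [274.3, 169.5, 305.8, 207.3]
```

Request:
play_rows(
  increments=[
    [[0.45,0.81,0],[0,0,0],0.8],
    [[0.45,0.81,0],[0,0,0],0.8],
    [[0.45,0.81,0],[0,0,0],0.8],
    [[0.45,0.81,0],[0,0,0],0.8],
    [[0.45,0.81,0],[0,0,0],0.8],
    [[0.45,0.81,0],[0,0,0],0.8],
    [[0.45,0.81,0],[0,0,0],0.8],
    [[0.45,0.81,0],[0,0,0],0.8],
    [[0.45,0.79,0.06],[0,0,0],0.8],
    [[0,0,0],[0,0,0],0.8],
  ],
)

```text
time_s: 12.2
eef_pos: [526.9, -4.0, 148.0]
orientation: [3.123, -0.337, -0.003]
contact_force: [0.2, -0.1, 0.1]
finger_gap: 75.1
grip_force: 0.0
```

```bash
python3 g.py 528.5 -0.5 72; python3 - <<'E'
from h import *
im2=r.get_image('scene')
b=cv2.resize(im2[80:270,200:440],(758,600),interpolation=2)
cv2.imwrite('pics/a3.png',b[:,:,::-1])
E
```

```text
t 12.2 [526.9  -4.  148. ] yaw -0.2149 tilt [-0.002  -0.0006] q [ 0.11  0.24 -0.26  1.96  0.07  0.95 -1.97] gap 75.1
to [528.5, -0.5, 72.0] units [ 0.025 -0.096  1.901]
```

View pics/a3.png

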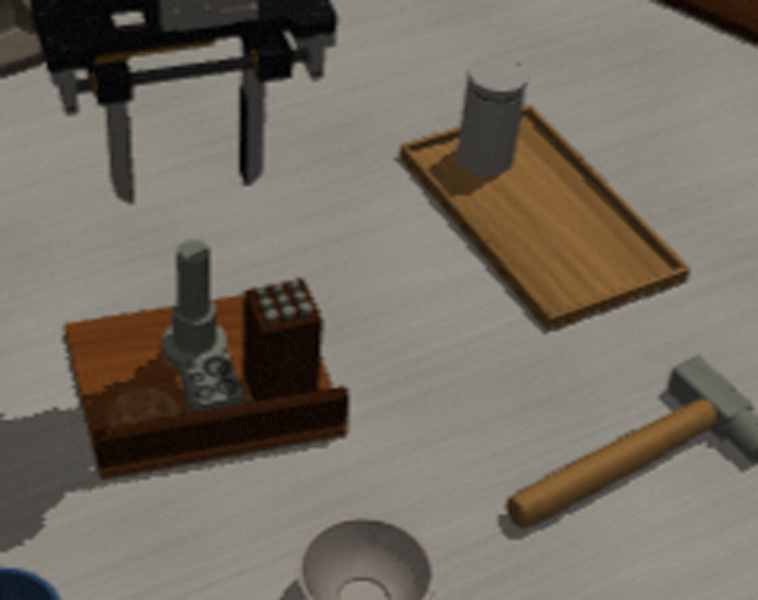

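The canister stands upright at the back of the tray (about (492,125) in the crop). The fingers are centred over the mandrel at (193,245).

Request:
play_rows(
  increments=[
    [[0.02,-0.08,0.5],[0,0,0],0.8],
    [[0,0,0.7],[0,0,0],0.8],
    [[0,0,0.5],[0,0,0],0.8],
    [[0,0,0.2],[0,0,0],0.8],
    [[0,0,0],[0,0,0],0.1],
    [[0,0,0],[0,0,0],0.1],
    [[0,0,0],[0,0,0],0.1],
    [[0,0,0],[0,0,0],0.1],
    [[0,0,0],[0,0,0],0.1],
    [[0,0,0],[0,0,0],0.1],
  ],
  grip_force=35,
)

```text
time_s: 13.5
eef_pos: [528.6, 1.5, 73.3]
orientation: [3.124, -0.332, 0.0]
contact_force: [-0.6, -0.9, 1.9]
finger_gap: 23.3
grip_force: 35.0
```

Request:
play_rows(
  increments=[
    [[0,0,0],[0,0,0],0.1],
  ],
)

```text
time_s: 13.62
eef_pos: [528.6, 1.6, 73.3]
orientation: [3.124, -0.332, 0.0]
contact_force: [0.4, -0.8, 2.1]
finger_gap: 23.3
grip_force: 35.0
```

Request:
play_rows(
  increments=[
    [[0,0,-0.3],[0,0,0],0.1],
    [[0,0,-0.7],[0,0,0],0.1],
    [[0,0,-0.7],[0,0,0],0.1],
    [[0,0,-0.7],[0,0,-0.034],0.1],
    [[0,0,-0.4],[0,0,-0.034],0.1],
    [[0,0,0],[0,0,0],0.1],
  ],
)

```text
time_s: 14.38
eef_pos: [529.2, 1.8, 186.6]
orientation: [-3.141, -0.002, -0.004]
contact_force: [-0.4, -0.3, -2.9]
finger_gap: 23.1
grip_force: 34.9
```

```bash
python3 g.py 503 317 185 503 317 68.3
```

```text
t 14.375 [529.2   1.8 186.6] yaw 0.0013 tilt [0.0023 0.0002] q [ 0.13  0.2  -0.29  1.92  0.07  1.03 -1.76] gap 23.1
to [503.0, 317.0, 185.0] units [-0.644 -7.881  0.041]
to [503.0, 317.0, 68.3] units [-7.000e-03  1.000e-03  2.917e+00]
```

Request:
play_rows(
  increments=[
    [[-0.07,-0.6,0],[0,0,0],0.1],
    [[-0.07,-0.91,0],[0,0,0],0.1],
    [[-0.07,-0.91,0],[0,0,0],0.1],
    [[-0.07,-0.91,0],[0,0,0],0.1],
    [[-0.07,-0.91,0],[0,0,0],0.1],
    [[-0.07,-0.91,0],[0,0,0],0.1],
    [[-0.07,-0.91,0],[0,0,0],0.1],
    [[-0.07,-0.91,0],[0,0,0],0.1],
    [[-0.07,-0.91,0],[0,0,0],0.1],
  ],
)

```text
time_s: 15.5
eef_pos: [502.1, 317.7, 184.3]
orientation: [3.141, -0.002, -0.002]
contact_force: [0.9, -0.3, -3.7]
finger_gap: 22.7
grip_force: 34.9
```

Request:
play_rows(
  increments=[
    [[0,0,0.4],[0,0,0],0.1],
    [[0,0,0.7],[0,0,0],0.1],
    [[0,0,0.7],[0,0,0],0.1],
    [[0,0,0.6],[0,0,0],0.1],
    [[0,0,0.25],[0,0,0],0.1],
    [[0,0,0.1],[0,0,0],0.1],
    [[0,0,0],[0,0,0],0.1],
  ],
)

```text
time_s: 16.38
eef_pos: [502.9, 316.8, 75.5]
orientation: [-3.141, -0.002, -0.0]
contact_force: [-0.1, 0.9, -2.2]
finger_gap: 23.0
grip_force: 34.9
```

```bash
python3 g.py 503 317 68
```

```text
t 16.375 [502.9 316.8  75.5] yaw 0.0014 tilt [0.0003 0.0002] q [-0.34  0.45 -0.42  1.87  0.23  0.88 -2.44] gap 23.0
to [503.0, 317.0, 68.0] units [ 0.001 -0.004  0.188]
```

Request:
play_rows(
  increments=[
    [[0,0,0.14],[0,0,0],0.1],
    [[0,0,0.03],[0,0,0],0.1],
    [[0,0,0.02],[0,0,0],0.1],
    [[0,0,0],[0,0,0],0.1],
  ],
)

```text
time_s: 16.88
eef_pos: [503.2, 316.9, 68.3]
orientation: [-3.141, -0.003, -0.001]
contact_force: [-0.4, -1.8, 5.8]
finger_gap: 23.5
grip_force: 35.0
```

Request:
play_rows(
  increments=[
    [[0,0,0],[0,0,0],0.8],
    [[0,0,0],[0,0,0],0.8],
    [[0,0,-0.3],[0,0,0],0.8],
    [[0,0,-0.8],[0,0,0],0.8],
    [[0,0,-0.8],[0,0,0],0.8],
    [[0,0,-0.3],[0,0,0],0.8],
    [[0.25,0.8,0],[0,0,0],0.8],
    [[0.25,0.8,0],[0,0,0],0.8],
    [[0.25,0.8,0],[0,0,0],0.8],
    [[0.25,0.8,0],[0,0,0],0.8],
  ],
)

```text
time_s: 18.12
eef_pos: [543.0, 187.8, 155.4]
orientation: [3.141, 0.003, -0.001]
contact_force: [-0.1, -0.4, -0.2]
finger_gap: 75.3
grip_force: 0.0
```

Request:
play_rows(
  increments=[
    [[0.25,0.8,0],[0,0,0],0.8],
    [[0.25,0.8,0],[0,0,0],0.8],
    [[0.25,0.8,0],[0,0,0],0.8],
    [[0.25,0.8,0],[0,0,0],0.8],
    [[0,0,0],[0,0,0.034],0.8],
    [[0,0,0],[0,0,0.034],0.8],
    [[0,0,0],[0,0,0],0.8],
  ],
)

```text
time_s: 19.0
eef_pos: [583.0, 61.0, 155.4]
orientation: [3.124, -0.331, -0.001]
contact_force: [0.4, 0.2, -0.5]
finger_gap: 75.3
grip_force: 0.0
```

```bash
python3 g.py 591.5 38.5 50; python3 - <<'E'
from h import *
im2=r.get_image('scene')
b=cv2.resize(im2[80:270,200:440],(758,600),interpolation=2)
cv2.imwrite('pics/a4.png',b[:,:,::-1])
E
```

```text
t 19.0 [583.   61.  155.4] yaw -0.211 tilt [-0.0005 -0.0001] q [ 0.04  0.33 -0.31  1.82  0.12  1.01 -2.1 ] gap 75.3
to [591.5, 38.5, 50.0] units [0.327 0.506 2.634]
```

View pics/a4.png

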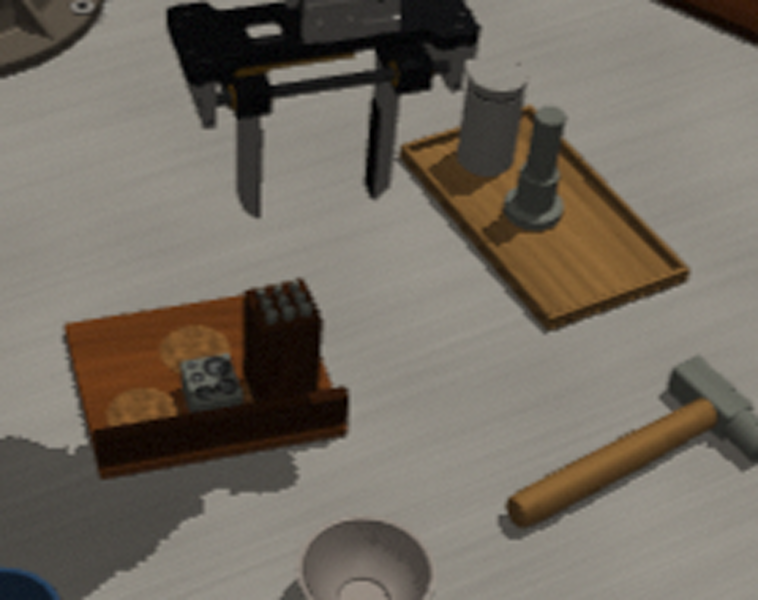

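Canister and mandrel stand in the tray at (492,125) and (536,175) in the crop. Next is the punch holder at (285,340).

Request:
play_rows(
  increments=[
    [[0.17,0.25,0],[0,0,0],0.8],
    [[0.16,0.26,0],[0,0,0],0.8],
    [[0,0,0.5],[0,0,-0.013],0.8],
    [[0,0,0.7],[0,0,0],0.8],
    [[0,0,0.7],[0,0,0],0.8],
    [[0,0,0.5],[0,0,0],0.8],
    [[0,0,0.22],[0,0,0],0.8],
    [[0,0,0],[0,0,0],0.8],
  ],
)

```text
time_s: 20.05
eef_pos: [591.8, 37.8, 50.6]
orientation: [3.13, -0.268, -0.001]
contact_force: [0.0, 0.1, -0.2]
finger_gap: 75.0
grip_force: 0.0
```

Request:
play_rows(
  increments=[
    [[0,0,0],[0,0,0],0.25],
    [[0,0,0],[0,0,0],0.25],
    [[0,0,0],[0,0,0],0.25],
    [[0,0,0],[0,0,0],0.25],
    [[0,0,0],[0,0,0],0.25],
    [[0,0,0],[0,0,0],0.25],
  ],
  grip_force=25,
)

```text
time_s: 20.8
eef_pos: [592.1, 38.3, 51.1]
orientation: [-3.13, 0.268, -0.001]
contact_force: [-0.2, 0.7, 6.4]
finger_gap: 44.0
grip_force: 25.0
```

```bash
python3 g.py
```

```text
t 20.8 [592.1  38.3  51.1] yaw -0.1709 tilt [0.0005 0.    ] q [ 0.05  0.46 -0.28  1.89  0.17  0.81 -2.06] gap 44.0
```

Request:
play_rows(
  increments=[
    [[0,0,-0.3],[0,0,0],0.25],
    [[0,0,-0.7],[0,0,0],0.25],
    [[0,0,-0.7],[0,0,-0.027],0.25],
    [[0,0,-0.3],[0,0,-0.027],0.25],
    [[0,0,0],[0,0,0],0.25],
  ],
)

```text
time_s: 21.42
eef_pos: [592.3, 38.3, 132.0]
orientation: [-3.141, 0.003, -0.002]
contact_force: [-0.8, 0.1, -2.6]
finger_gap: 44.1
grip_force: 25.0
```

```bash
python3 g.py 576 317 131 576 317 46
```

```text
t 21.425 [592.3  38.3 132. ] yaw -0.0016 tilt [0.0016 0.0002] q [ 0.1   0.37 -0.34  1.83  0.14  0.97 -1.87] gap 44.1
to [576.0, 317.0, 131.0] units [-0.419 -6.967  0.025]
to [576.0, 317.0, 46.0] units [-0.003  0.     2.125]
```

Request:
play_rows(
  increments=[
    [[-0.05,-0.6,0],[0,0,0],0.25],
    [[-0.05,-0.91,0],[0,0,0],0.25],
    [[-0.05,-0.91,0],[0,0,0],0.25],
    [[-0.05,-0.91,0],[0,0,0],0.25],
    [[-0.05,-0.91,0],[0,0,0],0.25],
    [[-0.05,-0.91,0],[0,0,0],0.25],
    [[-0.05,-0.91,0],[0,0,0],0.25],
    [[-0.07,-0.91,0],[0,0,0],0.25],
    [[0,0,0],[0,0,0],0.25],
  ],
)

```text
time_s: 22.55
eef_pos: [573.6, 320.5, 129.9]
orientation: [-3.141, -0.002, 0.003]
contact_force: [-0.2, 0.3, -2.7]
finger_gap: 43.9
grip_force: 25.0
```

Request:
play_rows(
  increments=[
    [[0,0,0.5],[0,0,0],0.25],
    [[0,0,0.7],[0,0,0],0.25],
    [[0,0,0.5],[0,0,0],0.25],
    [[0,0,0.2],[0,0,0],0.25],
    [[0,0,0.1],[0,0,0],0.25],
    [[0,0,0],[0,0,0],0.25],
  ],
)

```text
time_s: 23.3
eef_pos: [575.6, 317.2, 51.2]
orientation: [-3.141, 0.002, -0.001]
contact_force: [0.8, -0.1, -1.8]
finger_gap: 43.9
grip_force: 25.0
```

```bash
python3 g.py 576 317 46
```

```text
t 23.3 [575.6 317.2  51.2] yaw -0.0013 tilt [0.0004 0.0003] q [-0.32  0.56 -0.38  1.74  0.25  0.89 -2.38] gap 43.9
to [576.0, 317.0, 46.0] units [0.009 0.006 0.129]
```

Request:
play_rows(
  increments=[
    [[0,0,0.09],[0,0,0],0.25],
    [[0,0,0.03],[0,0,0],0.25],
    [[0,0,0.02],[0,0,0],0.25],
    [[0,0,0],[0,0,0],0.25],
  ],
)

```text
time_s: 23.8
eef_pos: [575.7, 317.1, 46.1]
orientation: [-3.141, 0.002, -0.001]
contact_force: [-2.8, -2.2, 7.8]
finger_gap: 43.5
grip_force: 25.0
```

Request:
play_rows(
  increments=[
    [[0,0,0],[0,0,0],0.8],
    [[0,0,0],[0,0,0],0.8],
    [[0,0,0],[0,0,0],0.8],
    [[0,0,-0.3],[0,0,0],0.8],
    [[0,0,-0.7],[0,0,0],0.8],
    [[0,0,-0.8],[0,0,0],0.8],
    [[0,0,-0.6],[0,0,0],0.8],
    [[0,0.8,0],[0,0,0],0.8],
    [[0,0.8,0],[0,0,0],0.8],
    [[0,0.8,0],[0,0,0],0.8],
  ],
)

```text
time_s: 25.05
eef_pos: [575.4, 220.3, 142.2]
orientation: [-3.141, 0.001, -0.001]
contact_force: [0.7, -0.7, 0.6]
finger_gap: 74.9
grip_force: 0.0
```

Request:
play_rows(
  increments=[
    [[0,0.9,0],[0,0,0],0.8],
    [[0,0.9,0],[0,0,0],0.8],
    [[0,0.9,0],[0,0,0],0.8],
    [[0,0.9,0],[0,0,0],0.8],
    [[0,0.9,0],[0,0,0],0.8],
    [[0,0.9,0],[0,0,0.034],0.8],
    [[0,0,0],[0,0,0.034],0.8],
    [[0,0,0],[0,0,0],0.8],
  ],
)

```text
time_s: 26.05
eef_pos: [575.2, 4.5, 141.6]
orientation: [-3.123, 0.342, -0.001]
contact_force: [0.4, 0.6, 1.0]
finger_gap: 75.3
grip_force: 0.0
```

```bash
python3 g.py 580.5 -12 17; python3 - <<'E'
from h import *
im2=r.get_image('scene')
b=cv2.resize(im2[80:270,200:440],(758,600),interpolation=2)
cv2.imwrite('pics/a5.png',b[:,:,::-1])
E
```

```text
t 26.05 [575.2   4.5 141.6] yaw -0.2182 tilt [0.0005 0.    ] q [ 0.12  0.32 -0.29  1.86  0.11  0.97 -2.01] gap 75.3
to [580.5, -12.0, 17.0] units [0.218 0.376 3.116]
```

View pics/a5.png

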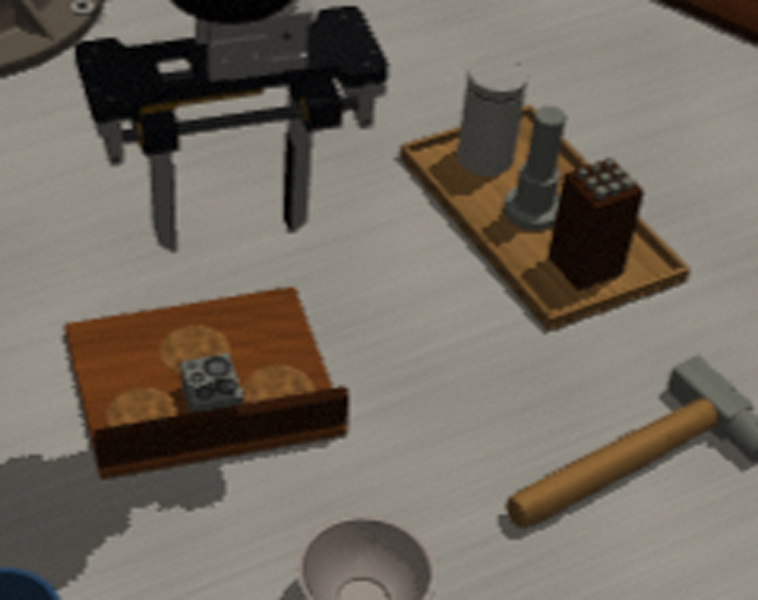

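All three stand in the tray and the block stays in place at (212,380). Now I take the block.

Request:
play_rows(
  increments=[
    [[0.11,0.19,0],[0,0,0],0.8],
    [[0.11,0.19,0],[0,0,0],0.8],
    [[0,0,0.6],[0,0,0],0.8],
    [[0,0,0.8],[0,0,0],0.8],
    [[0,0,0.8],[0,0,0],0.8],
    [[0,0,0.6],[0,0,0],0.8],
    [[0,0,0.25],[0,0,0],0.8],
    [[0,0,0.1],[0,0,0],0.8],
    [[0,0,0],[0,0,0],0.8],
  ],
)

```text
time_s: 27.22
eef_pos: [580.8, -11.6, 15.7]
orientation: [-3.123, 0.337, -0.001]
contact_force: [0.7, 0.3, 0.1]
finger_gap: 75.2
grip_force: 0.0
```

```bash
python3 g.py 580.5 -12 15
```

```text
t 27.225 [580.8 -11.6  15.7] yaw -0.2147 tilt [0.0007 0.0001] q [ 0.11  0.49 -0.25  1.94  0.18  0.73 -2.03] gap 75.2
to [580.5, -12.0, 15.0] units [-0.006  0.01   0.018]
```

Request:
play_rows(
  increments=[
    [[0,0,0],[0,0,0],0.2],
    [[0,0,0],[0,0,0],0.2],
    [[0,0,0],[0,0,0],0.2],
    [[0,0,0],[0,0,0],0.2],
    [[0,0,0],[0,0,0],0.2],
    [[0,0,0],[0,0,0],0.2],
    [[0,0,0],[0,0,0],0.2],
  ],
  grip_force=40,
)

```text
time_s: 28.1
eef_pos: [580.9, -11.6, 15.6]
orientation: [-3.123, 0.337, -0.001]
contact_force: [-0.6, -0.3, 5.8]
finger_gap: 18.8
grip_force: 2.6
```

```bash
python3 - <<'E'
from h import *
s=r.sense();print(s['finger_gap'],s['grip_force'])
im2=r.get_image('scene');im=r.get_image('top')
b=cv2.resize(im2[130:260,190:350],(738,600),interpolation=2)
cv2.imwrite('pics/a6.png',b[:,:,::-1])
for n in('scene','top'):
  for m in r.masks_of(n,'doming_block')[:2]: print(n,m['score'],m['rect'])
E
```

```text
18.832276953283717 2.58474722126266
scene 0.65 [258.7, 193.2, 275.4, 211.2]
scene 0.52 [98.6, 216.1, 146.8, 255.6]
```

View pics/a6.png

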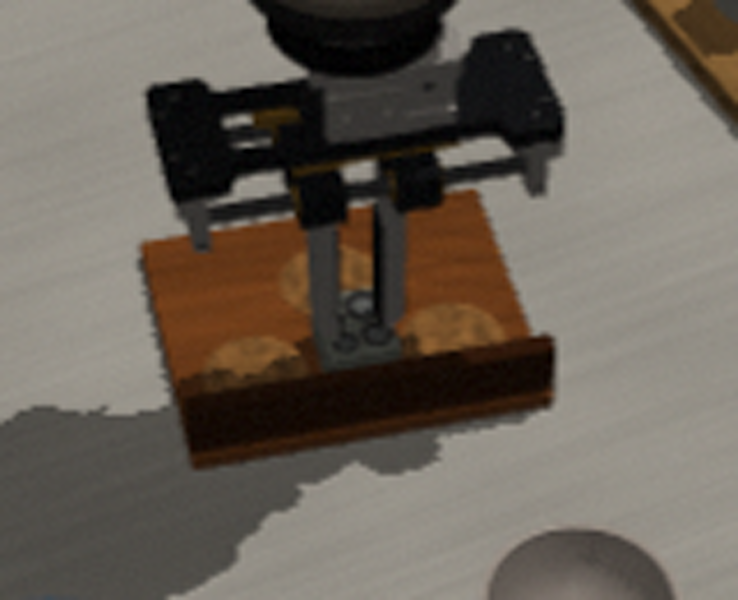

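```bash
python3 - <<'E'
from h import *
im2=r.get_image('scene')
b=cv2.convertScaleAbs(cv2.resize(im2[165:220,238:298],(654,600),interpolation=cv2.INTER_CUBIC),alpha=1.5)
P=np.array([[580.9,-11.6,15.6],[580.9,-11.6,36]]);print(proj('scene',P))
cv2.imwrite('pics/a7.png',b[:,:,::-1])
E
```

```text
[[266.71050619 205.3479349 ]
 [266.66138948 199.19796367]]
```

View pics/a7.png

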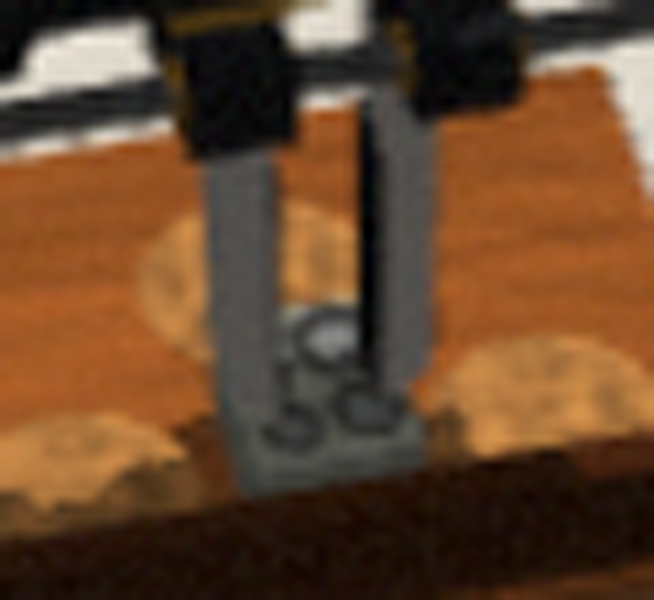

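The fingers straddle the block but read 18.8 mm with almost no grip force. The pads don't seem to have a proper hold at this height, so I reopen and look at the gap row by row.

Request:
play_rows(
  increments=[
    [[0,0,0],[0,0,0],0.6],
    [[0,0,0],[0,0,0],0.6],
    [[0,0,0],[0,0,0],0.6],
    [[0,0,0],[0,0,0],0.6],
    [[0,0,0],[0,0,0],0.6],
    [[0,0,0],[0,0,0],0.6],
  ],
)

```text
time_s: 29.1
eef_pos: [580.3, -11.6, 15.1]
orientation: [-3.123, 0.337, 0.0]
contact_force: [0.9, 0.8, -0.4]
finger_gap: 56.1
grip_force: 0.0
```

```bash
python3 g.py 580.5 -12 11.5; python3 - <<'E'
from h import *
im2=r.get_image('scene')
for m in r.masks_of('scene','doming_block')[:1]: print(m['score'],m['rect'])
b=cv2.convertScaleAbs(cv2.resize(im2[165:220,238:298],(654,600),interpolation=cv2.INTER_CUBIC),alpha=1.5)
cv2.imwrite('pics/a8.png',b[:,:,::-1])
E
```

```text
t 29.1 [580.3 -11.6  15.1] yaw -0.2149 tilt [-0.0001  0.    ] q [ 0.11  0.49 -0.25  1.94  0.18  0.73 -2.03] gap 56.1
to [580.5, -12.0, 11.5] units [0.006 0.008 0.091]
0.49 [259.0, 193.2, 274.9, 212.2]
```

View pics/a8.png

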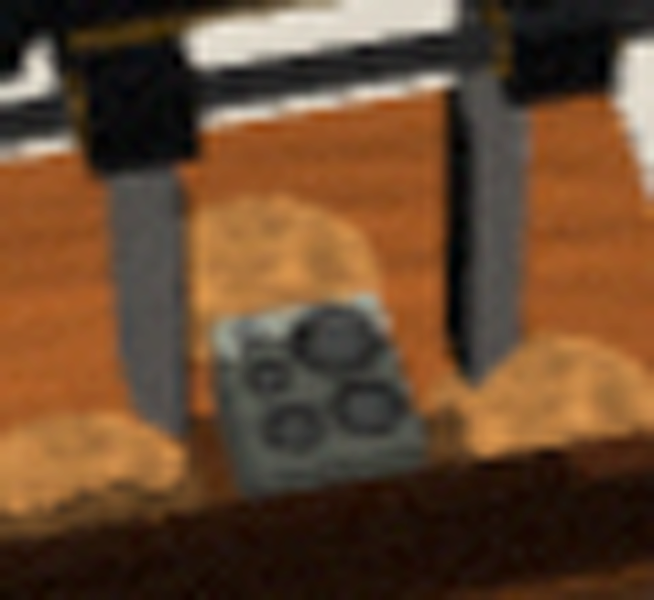

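The block is undisturbed, centred at about (320,395) in the crop between the open fingers. I go 3 mm lower and close again.

Request:
play_rows(
  increments=[
    [[0,0,0.08],[0,0,0],0.6],
    [[0,0,0],[0,0,0],0.6],
    [[0,0,0],[0,0,0],0.3],
    [[0,0,0],[0,0,0],0.3],
    [[0,0,0],[0,0,0],0.3],
    [[0,0,0],[0,0,0],0.3],
  ],
  grip_force=20,
)

```text
time_s: 29.95
eef_pos: [580.4, -11.6, 12.0]
orientation: [-3.123, 0.337, -0.0]
contact_force: [-0.5, -1.0, -0.1]
finger_gap: 35.4
grip_force: 20.0
```

Request:
play_rows(
  increments=[
    [[0,0,0],[0,0,0],0.3],
  ],
)

```text
time_s: 30.08
eef_pos: [580.4, -11.6, 12.0]
orientation: [-3.123, 0.337, -0.0]
contact_force: [0.0, -1.0, 0.1]
finger_gap: 35.9
grip_force: 20.0
```

Request:
play_rows(
  increments=[
    [[0,0,-0.1],[0,0,0],0.3],
    [[0,0,-0.2],[0,0,0],0.3],
    [[0,0,0],[0,0,0],0.3],
  ],
)

```text
time_s: 30.45
eef_pos: [580.9, -11.6, 24.8]
orientation: [-3.123, 0.337, -0.002]
contact_force: [0.0, -0.2, -2.9]
finger_gap: 35.1
grip_force: 20.0
```

```bash
python3 g.py 511 -329 100; python3 - <<'E'
from h import *
im2=r.get_image('scene')
for m in r.masks_of('scene','doming_block')[:1]: print(m['score'],m['rect'])
E
```

```text
t 30.45 [580.9 -11.6  24.8] yaw -0.2149 tilt [0.0012 0.0001] q [ 0.11  0.48 -0.26  1.94  0.17  0.75 -2.03] gap 35.1
to [511.0, -329.0, 100.0] units [-0.012  8.124 -1.883]
0.87 [260.5, 188.4, 277.5, 212.5]
```

The block is held and carries its weight (2.9 N). I carry it low to the pad.

Request:
play_rows(
  increments=[
    [[0,0,-0.25],[0,0,0],0.3],
    [[0,0,-0.25],[0,0,0],0.3],
    [[0,0.3,0],[0,0,0],0.3],
    [[0,0.6,0],[0,0,0],0.3],
    [[0,0.7,0],[0,0,0],0.3],
    [[0,0.7,0],[0,0,0],0.3],
    [[0,0.7,0],[0,0,0],0.3],
  ],
)

```text
time_s: 31.42
eef_pos: [554.1, -130.7, 43.9]
orientation: [3.123, -0.338, -0.0]
contact_force: [-0.2, 0.3, -3.3]
finger_gap: 35.4
grip_force: 20.0
```

Request:
play_rows(
  increments=[
    [[0,0.7,0],[0,0,0],0.3],
    [[0,0.7,0],[0,0,0],0.3],
    [[0,0.7,0],[0,0,0],0.3],
    [[0,0.7,0],[0,0,0],0.3],
    [[0,0.7,0],[0,0,0],0.3],
    [[0,0.7,0],[0,0,0],0.3],
    [[0,0.6,0],[0,0,0],0.3],
    [[0,0.3,0],[0,0,0],0.3],
    [[0,0,0],[0,0,0],0.3],
  ],
)

```text
time_s: 32.55
eef_pos: [510.8, -328.9, 43.9]
orientation: [-3.123, 0.339, 0.0]
contact_force: [0.6, 0.3, -3.5]
finger_gap: 35.4
grip_force: 20.0
```

```bash
python3 g.py 511 -329 14; python3 - <<'E'
from h import *
im2=r.get_image('scene')
for m in r.masks_of('scene','doming_block')[:1]: print(m['score'],m['rect'])
print(r.sense()['contact_force'])
E
```

```text
t 32.55 [ 510.8 -328.9   43.9] yaw -0.2162 tilt [-0.0002  0.    ] q [ 0.62  0.48 -0.2   1.87  0.13  0.81 -1.43] gap 35.4
to [511.0, -329.0, 14.0] units [0.006 0.002 0.746]
0.57 [105.1, 209.4, 123.4, 235.2]
[-0.05631324  0.60384266 -4.14758942]
```

Request:
play_rows(
  increments=[
    [[0,0,0.25],[0,0,0],0.3],
    [[0,0,0.25],[0,0,0],0.3],
    [[0,0,0.12],[0,0,0],0.3],
    [[0,0,0.05],[0,0,0],0.3],
    [[0,0,0.03],[0,0,0],0.3],
    [[0,0,0.02],[0,0,0],0.3],
    [[0,0,0],[0,0,0],0.3],
  ],
)

```text
time_s: 33.52
eef_pos: [511.4, -328.2, 15.3]
orientation: [3.123, -0.337, 0.0]
contact_force: [-0.4, 0.2, -2.9]
finger_gap: 35.2
grip_force: 20.0
```

Request:
play_rows(
  increments=[
    [[0,0,0.02],[0,0,0],0.3],
    [[0,0,0.02],[0,0,0],0.3],
    [[0,0,0],[0,0,0],0.3],
  ],
)

```text
time_s: 33.9
eef_pos: [511.4, -328.3, 14.0]
orientation: [3.123, -0.337, 0.0]
contact_force: [-2.1, 1.3, 3.1]
finger_gap: 35.2
grip_force: 20.0
```

Request:
play_rows(
  increments=[
    [[0,0,0],[0,0,0],0.6],
    [[0,0,0],[0,0,0],0.6],
    [[0,0,0],[0,0,0],0.6],
    [[0,0,-0.3],[0,0,0],0.7],
    [[0,0,-0.8],[0,0,0],0.8],
    [[0,0,-0.8],[0,0,0],0.8],
    [[0,0,-0.8],[0,0,0],0.8],
    [[0,-0.8,-0.6],[0,0,0],0.8],
    [[0,-0.8,0],[0,0,0],0.8],
    [[0,-0.8,0],[0,0,0],0.8],
  ],
)

```text
time_s: 35.15
eef_pos: [532.2, -233.5, 146.9]
orientation: [3.123, -0.337, 0.002]
contact_force: [0.7, -0.5, -0.2]
finger_gap: 75.3
grip_force: 0.0
```

Request:
play_rows(
  increments=[
    [[0,-0.9,0],[0,0,0],0.8],
    [[0,-0.9,0],[0,0,0],0.8],
    [[0,-0.9,0],[0,0,0],0.8],
    [[0,-0.9,0],[0,0,0],0.8],
    [[0,0,0],[0,0,0],0.8],
  ],
)

```text
time_s: 35.78
eef_pos: [563.2, -90.6, 146.6]
orientation: [-3.123, 0.33, -0.002]
contact_force: [0.5, -0.4, -1.3]
finger_gap: 74.9
grip_force: 0.0
```

```bash
python3 g.py 575.7 317.1 152; python3 - <<'E'
from h import *
im=r.get_image('top');im2=r.get_image('scene')
for n,z in(('top',38),('scene',38)):
  for m in r.masks_of(n,'doming_block')[:1]: rc=m['rect'];print(n,m['score'],rc,ray(n,((rc[0]+rc[2])/2,(rc[1]+rc[3])/2),z if n=='top' else 25))
  for m in r.masks_of(n,'pad')[:1]: rc=m['rect'];print(n,m['score'],rc,ray(n,((rc[0]+rc[2])/2,(rc[1]+rc[3])/2),12))
a=cv2.resize(im[220:290,380:460],(400,350),interpolation=2);b=cv2.resize(im2[205:275,80:160],(400,350),interpolation=2)
cv2.imwrite('pics/a9.png',cv2.convertScaleAbs(np.hstack([a,b])[:,:,::-1],alpha=1.5))
E
```

```text
t 35.775 [563.2 -90.6 146.6] yaw -0.2105 tilt [0.0012 0.0007] q [ 0.31  0.31 -0.32  1.87  0.11  0.98 -1.84] gap 74.9
to [575.7, 317.1, 152.0] units [ -1.824 -10.033  -0.127]
top 0.41 [105.8, 208.1, 143.4, 230.3] [572.37303293 321.93645973  38.        ]
scene 0.98 [111.0, 217.7, 131.6, 242.6] [ 518.29966126 -325.53006918   25.        ]
scene 0.84 [99.4, 218.1, 144.4, 254.3] [ 523.62264643 -328.50394295   12.        ]
```

View pics/a9.png

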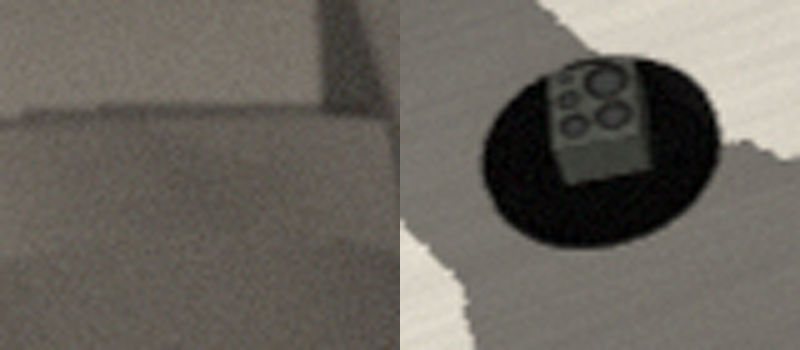

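```bash
python3 - <<'E'
from h import *
f=lambda u,v,z: ray('scene',(80+(u-400+.5)/5-.5,205+(v+.5)/5-.5),z).round(1)
print('block',f(597,103,38))
for z in(12,):
  for p in((483,158),(720,135),(625,55)): print(p,f(*p,z))
th=np.linspace(0,6.28,60)
for c in((511,-329),(516,-329),(520,-329)):
  P=np.c_[c[0]+50*np.cos(th),c[1]+50*np.sin(th),12+0*th];a=proj('scene',P);P[:,2]=0;b=proj('scene',P);a=np.r_[a,b]
  print(c,((a.min(0)-[80,205]+.5)*5-.5+[400,0]).round(),((a.max(0)-[80,205]+.5)*5-.5+[400,0]).round())
E
```

```text
block [ 514.6 -326.6   38. ]
(483, 158) [ 499.7 -377.8   12. ]
(720, 135) [ 531.4 -283.1   12. ]
(625, 55) [ 468.4 -307.7   12. ]
(511, -329) [483.  51.] [726. 247.]
(516, -329) [486.  59.] [729. 256.]
(520, -329) [488.  65.] [732. 263.]
```

The block sits near the middle of the pad, hollows up: block top at (597,103) and pad centre about (601,151) in the crop, an offset of about 5 mm. Next I fetch the punch holder.

Request:
play_rows(
  increments=[
    [[0,0,0],[0,0,-0.034],0.8],
    [[0,0,0],[0,0,-0.033],0.8],
    [[0.03,-0.92,0],[0,0,0],0.8],
    [[0.03,-0.92,0],[0,0,0],0.8],
    [[0.03,-0.92,0],[0,0,0],0.8],
    [[0.03,-0.92,0],[0,0,0],0.8],
    [[0.03,-0.92,0],[0,0,0],0.8],
    [[0.03,-0.92,0],[0,0,0],0.8],
    [[0.03,-0.92,0],[0,0,0],0.8],
    [[0.03,-0.92,0],[0,0,0],0.8],
  ],
)

```text
time_s: 37.33
eef_pos: [573.6, 201.0, 145.6]
orientation: [3.141, -0.009, 0.0]
contact_force: [0.7, 0.3, -0.1]
finger_gap: 75.5
grip_force: 0.0
```

Request:
play_rows(
  increments=[
    [[0.03,-0.92,0],[0,0,0],0.8],
    [[0.03,-0.92,0],[0,0,0],0.8],
    [[0,-0.92,0],[0,0,0],0.8],
    [[0,0,0],[0,0,0],0.8],
    [[0,0,0],[0,0,0],0.8],
  ],
)

```text
time_s: 37.95
eef_pos: [576.5, 309.9, 145.4]
orientation: [3.141, -0.008, -0.0]
contact_force: [-0.2, -0.9, 0.4]
finger_gap: 75.3
grip_force: 0.0
```

```bash
python3 g.py 575.7 317.1 47; python3 - <<'E'
from h import *
im=r.get_image('top')
for m in r.masks_of('top','doming_block')[:1]: rc=m['rect'];print(m['score'],rc,ray('top',((rc[0]+rc[2])/2,(rc[1]+rc[3])/2),36))
for m in r.masks_of('top','pad')[:1]: rc=m['rect'];print(m['score'],rc,ray('top',((rc[0]+rc[2])/2,(rc[1]+rc[3])/2),12))
E
```

```text
t 37.95 [576.5 309.9 145.4] yaw -0.0053 tilt [-0.0002 -0.0007] q [-0.25  0.47 -0.46  1.67  0.23  1.06 -2.36] gap 75.3
to [575.7, 317.1, 47.0] units [-0.022 -0.183  2.459]
0.89 [409.5, 245.0, 434.3, 263.6] [ 509.77309229 -324.26878013   36.        ]
0.97 [396.3, 231.1, 443.1, 276.6] [ 509.1229447  -328.95024102   12.        ]
```

Request:
play_rows(
  increments=[
    [[-0.02,-0.18,0],[0,0,0],0.8],
    [[0,0,0.6],[0,0,0],0.8],
    [[0,0,0.8],[0,0,0],0.8],
    [[0,0,0.7],[0,0,0],0.8],
    [[0,0,0.35],[0,0,0],0.8],
    [[0,0,0],[0,0,0],0.8],
    [[0,0,0],[0,0,0],0.25],
    [[0,0,0],[0,0,0],0.25],
    [[0,0,0],[0,0,0],0.25],
    [[0,0,0],[0,0,0],0.25],
  ],
  grip_force=25,
)

```text
time_s: 39.35
eef_pos: [575.7, 318.2, 48.1]
orientation: [-3.141, 0.007, -0.001]
contact_force: [0.3, -1.9, 3.5]
finger_gap: 44.0
grip_force: 24.9
```

Request:
play_rows(
  increments=[
    [[0,0,0],[0,0,0],0.25],
    [[0,0,0],[0,0,0],0.25],
  ],
)

```text
time_s: 39.6
eef_pos: [575.8, 318.3, 48.1]
orientation: [-3.141, 0.007, -0.001]
contact_force: [-0.7, -0.9, 5.6]
finger_gap: 43.8
grip_force: 24.9
```

```bash
python3 g.py
```

```text
t 39.6 [575.8 318.3  48.1] yaw -0.0045 tilt [0.0006 0.0002] q [-0.28  0.57 -0.44  1.73  0.3   0.9  -2.42] gap 43.8
```

Request:
play_rows(
  increments=[
    [[0,0,-0.3],[0,0,0],0.25],
    [[0,0,-0.7],[0,0,0],0.25],
    [[0,0,-0.7],[0,0,0],0.25],
    [[0,0,-0.3],[0,0,0],0.25],
    [[0.05,0.6,0],[0,0,0],0.25],
    [[0.05,0.9,0],[0,0,0],0.25],
    [[0.05,0.9,0],[0,0,0],0.25],
    [[0.05,0.9,0],[0,0,0],0.25],
    [[0.05,0.9,0],[0,0,0],0.25],
    [[0.05,0.9,0],[0,0,0],0.25],
  ],
)

```text
time_s: 40.85
eef_pos: [585.8, 111.8, 126.7]
orientation: [3.141, -0.008, -0.002]
contact_force: [0.4, -0.1, -2.4]
finger_gap: 44.0
grip_force: 24.9
```

Request:
play_rows(
  increments=[
    [[0.05,0.9,0],[0,0,0],0.25],
    [[0.05,0.9,0],[0,0,0],0.25],
    [[0,0,0],[0,0,0.027],0.25],
    [[0,0,0],[0,0,0.026],0.25],
    [[0,0,0],[0,0,0],0.25],
  ],
)

```text
time_s: 41.48
eef_pos: [589.6, 41.2, 126.9]
orientation: [3.13, -0.269, -0.002]
contact_force: [-0.7, -0.0, -2.9]
finger_gap: 43.8
grip_force: 24.9
```

```bash
python3 g.py 592.1 38.3 53
```

```text
t 41.475 [589.6  41.2 126.9] yaw -0.1712 tilt [-0.0013 -0.0004] q [ 0.13  0.38 -0.38  1.83  0.17  0.96 -2.07] gap 43.8
to [592.1, 38.3, 53.0] units [0.077 0.06  1.847]
```

Request:
play_rows(
  increments=[
    [[0.08,0.04,0],[0,0,0],0.25],
    [[0,0,0.4],[0,0,0],0.25],
    [[0,0,0.7],[0,0,0],0.25],
    [[0,0,0.4],[0,0,0],0.25],
    [[0,0,0.2],[0,0,0],0.25],
    [[0,0,0.05],[0,0,0],0.25],
    [[0,0,0],[0,0,0],0.25],
    [[0,0,0],[0,0,0],0.25],
  ],
)

```text
time_s: 42.48
eef_pos: [593.6, 40.1, 58.3]
orientation: [-3.13, 0.268, -0.002]
contact_force: [0.6, 0.5, -2.8]
finger_gap: 43.9
grip_force: 24.9
```

```bash
python3 g.py 592.1 38.3 53
```

```text
t 42.475 [593.6  40.1  58.3] yaw -0.1708 tilt [0.0011 0.0001] q [ 0.11  0.46 -0.36  1.88  0.21  0.84 -2.1 ] gap 43.9
to [592.1, 38.3, 53.0] units [-0.029  0.052  0.132]
```

Request:
play_rows(
  increments=[
    [[-0.03,0.05,0.08],[0,0,0],0.25],
    [[0,0,0.03],[0,0,0],0.25],
    [[0,0,0.03],[0,0,0],0.25],
    [[0,0,0],[0,0,0],0.25],
  ],
)

```text
time_s: 42.98
eef_pos: [591.9, 37.5, 52.8]
orientation: [3.129, -0.269, 0.001]
contact_force: [-4.2, -4.0, 10.4]
finger_gap: 43.6
grip_force: 25.0
```

Request:
play_rows(
  increments=[
    [[0,0,0],[0,0,0],0.75],
    [[0,0,0],[0,0,0],0.75],
    [[0,0,0],[0,0,0],0.75],
    [[0,0,-0.3],[0,0,0],0.75],
    [[0,0,-0.7],[0,0,0],0.8],
    [[0,0,-0.8],[0,0,0],0.8],
    [[0,0,-0.7],[0,0,-0.027],0.8],
    [[0,0,0],[0,0,-0.027],0.8],
    [[-0.5,-0.87,0],[0,0,0],0.8],
    [[-0.5,-0.87,0],[0,0,0],0.8],
  ],
)

```text
time_s: 44.22
eef_pos: [551.4, 108.6, 152.9]
orientation: [-3.141, 0.003, -0.001]
contact_force: [-0.2, 0.1, 1.0]
finger_gap: 75.2
grip_force: 0.0
```

Request:
play_rows(
  increments=[
    [[-0.5,-0.87,0],[0,0,0],0.8],
    [[-0.5,-0.87,0],[0,0,0],0.8],
    [[-0.5,-0.87,0],[0,0,0],0.8],
    [[-0.5,-0.87,0],[0,0,0],0.8],
    [[-0.5,-0.87,0],[0,0,0],0.8],
    [[-0.5,-0.87,0],[0,0,0],0.8],
    [[0,0,0],[0,0,0],0.8],
    [[0,0,0],[0,0,0],0.8],
  ],
)

```text
time_s: 45.22
eef_pos: [432.3, 316.5, 152.4]
orientation: [3.141, -0.002, 0.001]
contact_force: [0.4, -0.8, -0.3]
finger_gap: 75.1
grip_force: 0.0
```

```bash
python3 g.py 430 317.1 46; python3 - <<'E'
from h import *
im2=r.get_image('scene')
b=cv2.resize(im2[80:270,200:440],(758,600),interpolation=2)
cv2.imwrite('pics/a10.png',b[:,:,::-1])
E
```

```text
t 45.225 [432.3 316.5 152.4] yaw -0.0013 tilt [ 0.0005 -0.0001] q [-0.26  0.28 -0.58  1.92  0.18  0.99 -2.49] gap 75.1
to [430.0, 317.1, 46.0] units [-0.06  -0.016  2.661]
```

View pics/a10.png

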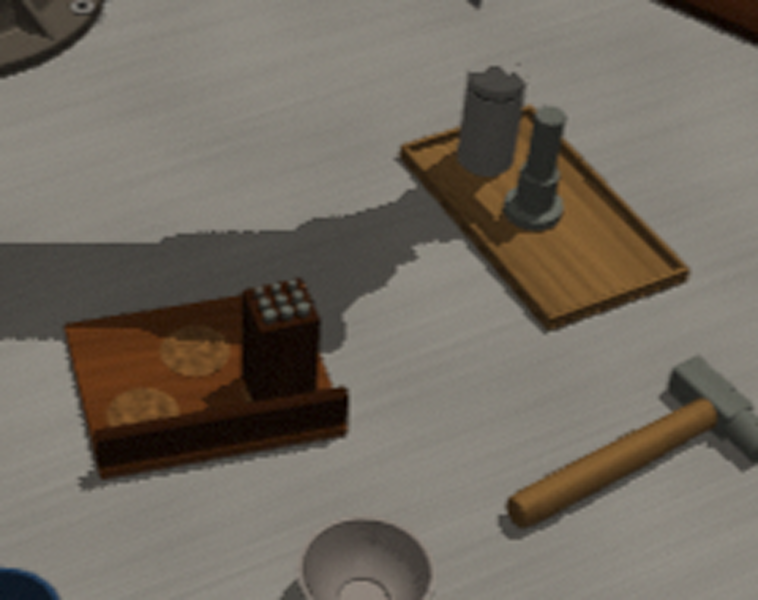

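The punch holder is back at (283,340) in the crop, within about 1 px of its first position. Next is the canister.

Request:
play_rows(
  increments=[
    [[-0.06,-0.02,0],[0,0,0],0.8],
    [[0,0,0.6],[0,0,0],0.8],
    [[0,0,0.8],[0,0,0],0.8],
    [[0,0,0.8],[0,0,0],0.8],
    [[0,0,0.48],[0,0,0],0.8],
    [[0,0,0],[0,0,0],0.8],
    [[0,0,0],[0,0,0],0.3],
    [[0,0,0],[0,0,0],0.3],
    [[0,0,0],[0,0,0],0.3],
    [[0,0,0],[0,0,0],0.3],
  ],
  grip_force=25,
)

```text
time_s: 46.52
eef_pos: [429.9, 317.9, 45.4]
orientation: [-3.141, 0.002, -0.001]
contact_force: [0.4, -0.9, 5.6]
finger_gap: 47.9
grip_force: 24.9
```

Request:
play_rows(
  increments=[
    [[0,0,0],[0,0,0],0.3],
    [[0,0,0],[0,0,0],0.3],
  ],
)

```text
time_s: 46.78
eef_pos: [429.9, 317.9, 45.3]
orientation: [-3.141, 0.002, -0.001]
contact_force: [-0.3, -1.7, 7.5]
finger_gap: 47.7
grip_force: 25.0
```

```bash
python3 g.py 570.7 -62.2 49.1
```

```text
t 46.775 [429.9 317.9  45.3] yaw -0.0013 tilt [0.0008 0.0004] q [-0.32  0.42 -0.53  2.01  0.3   0.78 -2.6 ] gap 47.7
to [570.7, -62.2, 49.1] units [ 3.531  9.498 -0.095]
```

Request:
play_rows(
  increments=[
    [[0,0,-0.3],[0,0,0],0.3],
    [[0,0,-0.8],[0,0,0],0.3],
    [[0,0,-0.8],[0,0,0],0.3],
    [[0,0,-0.8],[0,0,0],0.3],
    [[0,0,-0.4],[0,0,0],0.3],
    [[0.2,0.5,0],[0,0,0],0.3],
    [[0.33,0.9,0],[0,0,0],0.3],
    [[0.33,0.9,0],[0,0,0],0.3],
    [[0.33,0.9,0],[0,0,0],0.3],
    [[0.33,0.9,0],[0,0,0],0.3],
  ],
)

```text
time_s: 48.02
eef_pos: [490.1, 152.3, 168.6]
orientation: [3.141, -0.002, -0.001]
contact_force: [0.3, 0.4, -0.8]
finger_gap: 47.5
grip_force: 24.9
```

Request:
play_rows(
  increments=[
    [[0.33,0.9,0],[0,0,0],0.3],
    [[0.33,0.9,0],[0,0,0],0.3],
    [[0.33,0.9,0],[0,0,0],0.3],
    [[0.33,0.9,0],[0,0,0],0.3],
    [[0.33,0.9,0],[0,0,0],0.3],
    [[0.33,0.9,0],[0,0,0],0.3],
    [[0,0,0],[0,0,0.034],0.3],
    [[0,0,0],[0,0,0.033],0.3],
    [[0,0,0],[0,0,0],0.3],
    [[0,0,0],[0,0,0],0.3],
  ],
)

```text
time_s: 49.28
eef_pos: [568.9, -62.3, 168.6]
orientation: [-3.124, 0.327, 0.001]
contact_force: [0.7, 0.5, -1.0]
finger_gap: 47.5
grip_force: 24.9
```

```bash
python3 g.py 570.7 -62.2 50.6
```

```text
t 49.275 [568.9 -62.3 168.6] yaw -0.2089 tilt [-0.0004  0.0001] q [ 0.26  0.29 -0.32  1.84  0.11  1.02 -1.88] gap 47.5
to [570.7, -62.2, 50.6] units [ 0.044 -0.011  2.951]
```

Request:
play_rows(
  increments=[
    [[0.04,0,0.3],[0,0,0],0.3],
    [[0,0,0.7],[0,0,0],0.3],
    [[0,0,0.7],[0,0,0],0.3],
    [[0,0,0.6],[0,0,0],0.3],
    [[0,0,0.35],[0,0,0],0.3],
    [[0,0,0.15],[0,0,0],0.3],
    [[0,0,0],[0,0,0],0.3],
    [[0,0,0],[0,0,0],0.3],
  ],
)

```text
time_s: 50.28
eef_pos: [571.2, -62.8, 57.5]
orientation: [-3.124, 0.332, -0.002]
contact_force: [0.4, -0.7, -1.3]
finger_gap: 47.5
grip_force: 24.9
```

```bash
python3 g.py 570.7 -62.2 50.6
```

```text
t 50.275 [571.2 -62.8  57.5] yaw -0.2115 tilt [ 0.0011 -0.0001] q [ 0.24  0.43 -0.3   1.93  0.17  0.81 -1.94] gap 47.5
to [570.7, -62.2, 50.6] units [-0.016 -0.012  0.174]
```

Request:
play_rows(
  increments=[
    [[-0.015,-0.01,0.11],[0,0,0],0.3],
    [[0,0,0.03],[0,0,0],0.3],
    [[0,0,0.03],[0,0,0],0.3],
    [[0,0,0],[0,0,0],0.3],
  ],
)

```text
time_s: 50.78
eef_pos: [570.6, -62.4, 50.4]
orientation: [3.124, -0.332, 0.001]
contact_force: [-0.6, -1.2, 4.5]
finger_gap: 47.6
grip_force: 24.9
```

Request:
play_rows(
  increments=[
    [[0,0,0],[0,0,0],0.75],
    [[0,0,0],[0,0,0],0.75],
    [[0,0,0],[0,0,0],0.75],
    [[0,0,-0.3],[0,0,0],0.75],
    [[0,0,-0.8],[0,0,0],0.75],
    [[0,0,-0.8],[0,0,0],0.75],
    [[0,0,-0.8],[0,0,-0.034],0.75],
    [[0,0,0],[0,0,-0.033],0.75],
    [[-0.15,-0.86,0],[0,0,0],0.75],
    [[-0.15,-0.86,0],[0,0,0],0.75],
  ],
)

```text
time_s: 52.02
eef_pos: [558.2, 7.1, 159.0]
orientation: [-3.142, 0.003, -0.001]
contact_force: [0.6, 0.2, -0.2]
finger_gap: 70.4
grip_force: 0.0
```

Request:
play_rows(
  increments=[
    [[-0.15,-0.86,0],[0,0,0],0.75],
    [[-0.15,-0.86,0],[0,0,0],0.75],
    [[-0.15,-0.86,0],[0,0,0],0.75],
    [[-0.15,-0.86,0],[0,0,0],0.75],
    [[-0.15,-0.86,0],[0,0,0],0.75],
    [[-0.15,-0.86,0],[0,0,0],0.75],
    [[-0.15,-0.86,0],[0,0,0],0.75],
    [[-0.15,-0.86,0],[0,0,0],0.75],
    [[-0.15,-0.86,0],[0,0,0],0.75],
    [[0,0,0],[0,0,0],0.75],
  ],
)

```text
time_s: 53.28
eef_pos: [503.5, 319.1, 158.9]
orientation: [-3.14, -0.004, -0.0]
contact_force: [0.5, 0.2, 0.3]
finger_gap: 70.5
grip_force: 0.0
```

Request:
play_rows(
  increments=[
    [[0,0,0],[0,0,0],0.75],
  ],
)

```text
time_s: 53.4
eef_pos: [504.8, 315.7, 158.4]
orientation: [3.141, -0.002, 0.001]
contact_force: [0.3, 0.1, -0.8]
finger_gap: 70.6
grip_force: 0.0
```

```bash
python3 g.py 503.2 316.9 69
```

```text
t 53.4 [504.8 315.7 158.4] yaw -0.0013 tilt [ 0.0004 -0.0003] q [-0.25  0.37 -0.52  1.79  0.21  1.04 -2.42] gap 70.6
to [503.2, 316.9, 69.0] units [-0.041 -0.031  2.236]
```

Request:
play_rows(
  increments=[
    [[-0.04,-0.03,0.4],[0,0,0],0.75],
    [[0,0,0.8],[0,0,0],0.75],
    [[0,0,0.7],[0,0,0],0.75],
    [[0,0,0.34],[0,0,0],0.75],
    [[0,0,0],[0,0,0],0.5],
    [[0,0,0],[0,0,0],0.1],
    [[0,0,0],[0,0,0],0.1],
    [[0,0,0],[0,0,0],0.1],
    [[0,0,0],[0,0,0],0.1],
    [[0,0,0],[0,0,0],0.1],
  ],
  grip_force=35,
)

```text
time_s: 54.65
eef_pos: [503.2, 317.2, 68.6]
orientation: [3.142, -0.002, 0.001]
contact_force: [-0.2, -1.6, 4.0]
finger_gap: 23.2
grip_force: 35.0
```

Request:
play_rows(
  increments=[
    [[0,0,0],[0,0,0],0.1],
    [[0,0,0],[0,0,0],0.1],
  ],
)

```text
time_s: 54.9
eef_pos: [503.2, 317.3, 68.6]
orientation: [-3.142, 0.002, -0.001]
contact_force: [0.4, -2.4, 5.4]
finger_gap: 23.1
grip_force: 35.0
```

```bash
python3 g.py 528.6 1.6 73.3
```

```text
t 54.9 [503.2 317.3  68.6] yaw -0.0013 tilt [0.0004 0.    ] q [-0.29  0.47 -0.49  1.87  0.28  0.87 -2.48] gap 23.1
to [528.6, 1.6, 73.3] units [ 0.644  7.892 -0.116]
```

Now I lift to about 187, move 0.64 and 7.89 units and turn.

Request:
play_rows(
  increments=[
    [[0,0,-0.3],[0,0,0],0.1],
    [[0,0,-0.8],[0,0,0],0.1],
    [[0,0,-0.8],[0,0,0],0.1],
    [[0,0,-0.8],[0,0,0],0.1],
    [[0,0,-0.3],[0,0,0],0.1],
    [[0.07,0.6,0],[0,0,0],0.1],
    [[0.07,0.91,0],[0,0,0],0.1],
    [[0.07,0.91,0],[0,0,0],0.1],
    [[0.07,0.91,0],[0,0,0],0.1],
    [[0.07,0.91,0],[0,0,0],0.1],
  ],
)

```text
time_s: 56.15
eef_pos: [516.3, 146.5, 187.8]
orientation: [3.141, -0.002, -0.002]
contact_force: [0.7, -0.8, -3.3]
finger_gap: 22.8
grip_force: 34.9
```

Request:
play_rows(
  increments=[
    [[0.07,0.91,0],[0,0,0],0.1],
    [[0.07,0.91,0],[0,0,0],0.1],
    [[0.07,0.91,0],[0,0,0],0.1],
    [[0.07,0.91,0],[0,0,0],0.1],
    [[0,0,0],[0,0,0.034],0.1],
    [[0,0,0],[0,0,0.033],0.1],
    [[0,0,0],[0,0,0],0.1],
    [[0,0,0],[0,0,0],0.1],
  ],
)

```text
time_s: 57.15
eef_pos: [527.6, 2.3, 188.1]
orientation: [-3.124, 0.327, 0.001]
contact_force: [0.0, -0.2, -2.3]
finger_gap: 22.9
grip_force: 34.9
```

```bash
python3 g.py 528.6 1.6 73.5
```

```text
t 57.15 [527.6   2.3 188.1] yaw -0.2088 tilt [-0.0005  0.0001] q [ 0.19  0.2  -0.36  1.91  0.08  1.04 -1.98] gap 22.9
to [528.6, 1.6, 73.5] units [0.029 0.013 2.865]
```

Request:
play_rows(
  increments=[
    [[0.03,0,0.3],[0,0,0],0.1],
    [[0,0,0.7],[0,0,0],0.1],
    [[0,0,0.7],[0,0,0],0.1],
    [[0,0,0.6],[0,0,0],0.1],
    [[0,0,0.3],[0,0,0],0.1],
    [[0,0,0.1],[0,0,0],0.1],
    [[0,0,0],[0,0,0],0.1],
    [[0,0,0],[0,0,0],0.1],
  ],
)

```text
time_s: 58.15
eef_pos: [529.5, 2.0, 81.1]
orientation: [-3.124, 0.332, -0.002]
contact_force: [0.6, 0.9, -2.2]
finger_gap: 23.4
grip_force: 34.9
```

```bash
python3 g.py 528.6 1.6 73.5
```

```text
t 58.15 [529.5   2.   81.1] yaw -0.2116 tilt [0.0011 0.0001] q [ 0.16  0.33 -0.34  2.01  0.15  0.82 -2.05] gap 23.4
to [528.6, 1.6, 73.5] units [-0.021  0.014  0.19 ]
```

Request:
play_rows(
  increments=[
    [[-0.02,0.01,0.13],[0,0,0],0.1],
    [[0,0,0.03],[0,0,0],0.1],
    [[0,0,0.025],[0,0,0],0.1],
    [[0,0,0],[0,0,0],0.1],
  ],
)

```text
time_s: 58.65
eef_pos: [528.7, 1.5, 73.6]
orientation: [3.124, -0.332, 0.002]
contact_force: [-1.8, -0.9, 6.3]
finger_gap: 23.0
grip_force: 35.0
```

Contact is made. I release, rise and move away for a final look. The path runs towards the tray side, out of both camera views of the board.

Request:
play_rows(
  increments=[
    [[0,0,0],[0,0,0],0.6],
    [[0,0,0],[0,0,0],0.6],
    [[0,0,0],[0,0,0],0.6],
    [[0,0,-0.3],[0,0,0],0.6],
    [[0,0,-0.8],[0,0,0],0.6],
    [[0,0,-0.8],[0,0,0],0.6],
    [[0,0,-0.8],[0,0,-0.034],0.6],
    [[0,0,0],[0,0,-0.033],0.6],
    [[-0.3,-0.9,0],[0,0,0],0.6],
    [[-0.3,-0.9,0],[0,0,0],0.6],
  ],
)

```text
time_s: 59.9
eef_pos: [504.0, 74.4, 181.9]
orientation: [-3.141, 0.003, -0.001]
contact_force: [-0.5, -0.0, 0.6]
finger_gap: 56.0
grip_force: 0.0
```

Request:
play_rows(
  increments=[
    [[-0.2,-0.9,0],[0,0,0],0.6],
    [[-0.2,-0.9,0],[0,0,0],0.6],
    [[-0.2,-0.9,0],[0,0,0],0.6],
    [[-0.2,-0.9,0],[0,0,0],0.6],
    [[-0.1,-0.9,0],[0,0,0],0.6],
    [[0,-0.9,0],[0,0,0],0.6],
    [[0,0,0],[0,0,0],0.6],
    [[0,0,0],[0,0,0],0.6],
  ],
)

```text
time_s: 60.9
eef_pos: [468.5, 289.3, 181.4]
orientation: [3.141, -0.002, 0.0]
contact_force: [0.3, -0.4, 0.1]
finger_gap: 56.5
grip_force: 0.0
```

```bash
python3 g.py; python3 - <<'E'
from h import *
im=r.get_image('top');im2=r.get_image('scene')
for n in('top','scene'):
 for l in('canister','mandrel','punch_block','doming_block','pad','bowl','mug','hammer'):
  for m in r.masks_of(n,l)[:1]: print(n,l,round(m['score'],2),m['rect'])
a=cv2.resize(im[180:290,210:350],(400,314),interpolation=2);b=cv2.resize(im2[150:270,90:310],(400,218),interpolation=2)
b=np.vstack([b,np.zeros((96,400,3),np.uint8)])
cv2.imwrite('pics/a11.png',cv2.convertScaleAbs(np.hstack([a,b])[:,:,::-1],alpha=1.4))
E
```

```text
t 60.9 [468.5 289.3 181.4] yaw -0.0012 tilt [ 0.0001 -0.0003] q [-0.19  0.28 -0.56  1.86  0.17  1.05 -2.4 ] gap 56.5
top canister 0.86 [290.9, 213.0, 316.2, 236.6]
top mandrel 0.54 [262.5, 232.1, 283.9, 256.8]
top punch_block 0.94 [244.3, 201.6, 269.9, 227.7]
top doming_block 0.81 [409.1, 248.4, 433.3, 263.2]
top pad 0.89 [398.3, 228.5, 441.2, 275.7]
top bowl 0.58 [248.4, 107.2, 295.7, 151.4]
top mug 0.81 [357.5, 116.0, 403.7, 171.6]
top hammer 0.72 [244.8, 203.6, 272.1, 228.1]
scene canister 0.85 [230.4, 176.9, 255.8, 211.5]
scene mandrel 0.78 [254.6, 155.1, 270.9, 196.8]
scene punch_block 0.57 [276.6, 169.3, 302.0, 206.3]
scene doming_block 0.68 [111.6, 216.7, 129.1, 242.2]
scene pad 0.57 [101.1, 215.4, 143.6, 252.4]
scene bowl 0.96 [292.3, 240.4, 337.9, 283.8]
scene mug 0.93 [179.5, 261.3, 230.9, 317.3]
scene hammer 0.63 [363.5, 194.7, 446.2, 247.7]
```

View pics/a11.png

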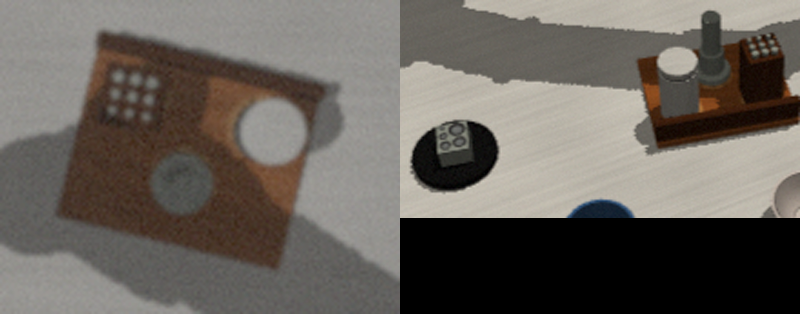

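All three are back within about 1 px of their starting positions: canister (273,131), mandrel (182,183) and punch holder (132,97) in the left crop. The block is on the pad, so I hand in.

```bash
python3 -c "
from plant import r
print(r.finish_job())"
```

```text
the job is handed in; nothing more can be done
None
```

I handed the job in at about 61 s; no verdict came back, but the last pictures show the block on the pad, hollows up and about 5 mm off centre, and the canister, mandrel and punch holder upright on the board within about 1 px (some 2 mm) of where they started.

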